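Fetch the red-pipped domino from the balcony caddy

ROBOT

A 7-joint arm with a two-finger parallel gripper is mounted at the origin on the work surface. World frame = base frame: x ahead of the robot, y to its left, z up, the work surface at z = 0. Lengths are in m, angles in rad, forces in N, time in s.
With the tool pointing down it reaches from about 0.425 to 0.925 m from the base axis. Payload 6.8 kg.
Tool frame: the origin (TCP) lies at the very end of the fingers, on their centre line; the grasp point (between the pads) lies 19 mm behind it; x points along the fingers, y is the direction in which the jaws open and shut, and the axes are right-handed (so a half turn about x gives the same grasp; the last joint's range is limited). The gripper opens to 85 mm and grips with 20 to 120 N. Pads are 22 mm wide; open, the fingers measure 114 mm over their backs; the gripper's body (76 mm by 85 mm) begins 54 mm behind the grasp point. The pads swing forward as they close: fully open they stand 13 mm farther back than shut.
Start: joints at [-1.28, 0.477, 0.022, 1.555, -0.011, 1.109, -0.083], TCP at [0.262, 0.622, 0.231] pointing down, gripper open.
Joint ranges: [-2.96, 2.96], [-0.34, 2.1], [-1.41, 1.46], [0.24, 2.44], [-1.37, 4.51], [0.17, 1.92], [-2.96, 2.96]. Speed limits (rad/s): [2.39, 2.39, 3.14, 3.14, 3.14, 3.14, 3.14].

INTERFACE

Orientations are given as a rotation vector (axis times angle).
In Python, from bench import get_obs, grab_frame, camera_info, hand_in gives the robot as it stands.
- The arm moves only by the tool apply_moves, never from a script. Its argument "series" is text: rows parted by semicolons, each of 7 numbers parted by spaces: the turn, a rotation vector about the tool's x, y, z in rad, then the shift along the tool's x, y, z in m, then the opening, from 0 (shut) to 1 (fully open). In form: wx wy wz tx ty tz hand; .... A call has 1 to 12 rows; each row is the pose to reach, as a shift and turn from the pose commanded when the call began, along the tool's axes at that moment; what a row does not reach only later rows make up. A row lasts 1/8 s, in which the tool goes at most 62.5 mm and 10.7 degrees, less where a joint would pass 70% of its speed; a pose out of reach is approached as far as the arm can. A call with a gripper value outside its range is refused whole. The fingers move at their own pace and stop on an object; "force" is the grip in N (left out, the last holds). Time passes only in rows, so rows that repeat a pose let the fingers close. It gives the time, the measured TCP pose, the force and the opening at its end, in the units of the state.
- get_obs(): the state, without advancing time (a new reading comes with each control period).
- grab_frame(name): name is "scene" or "top" or "wrist"; returns the picture (400x640x3 uint8, blue, green, red); there is no depth.
- camera_info(name): a dict with "fov_y" (degrees; the focal length in pixels is half the picture's height over the tangent of half this angle, whatever the lens; pixels are square), "cx", "cy" (the principal point, pixels), "D" ([k1, k2, p1, p2, k3] as OpenCV has them; the pictures are not rectified), "rvec" (rotation vector, rad) and "tvec" (3), from world to camera coordinates, as OpenCV has them. Camera axes: x right, y down, z forward; pixel columns grow to the right and rows downward; lengths in m; the calibration is good to about 2 mm. A picture is of the moment at which its call begins: read the wrist's pose just before it. camera_info takes no time and is no camera call; for the wrist camera it gives the pose at the moment of the call.
- hand_in(): hands the job in, once; it reports no verdict.
The state is a dict: "clock": time; "joints": joint angles; "qvel": joint speeds; "tau": joint torques, N m; "tcp_pos": TCP position; "orientation": TCP orientation; "contact_force": force on the tool from outside, world axes, zero at the start; "moment": the same for the moment, N m; "grip_width": finger opening in m.
Only numpy, scipy, OpenCV 4.12 (cv2) and the standard library are available. Lean on these libraries where they do the work, as an engineer would, in place of code of your own. Each camera call takes 0.05 s, during which the arm holds its last target.

TASK

I need the domino with the red pips out of the clear caddy, but the green bottle and the steel cup stand in the way: set both upright on the dark wooden board first, and leave them there while you lift the red-pipped domino straight up out of its pocket, without shifting its neighbours, and lay it face up and lengthwise in the middle of the orange play mat. Then put the cup back in the middle of the grey coaster and the bottle back in the middle of the cork one, both upright. Set everything down gently, drop and topple nothing, and leave the two other dominoes and the sugar jar where they are.

Things in the scene. Friction and masses are not known exactly. Their poses are not given: they have to be found in the camera images.
- bottle_center (a point): green glass bottle, round, 158 mm tall: body 54 mm in diameter up to 80 mm above its foot, shoulder up to 100 mm, then a straight neck 28 mm in diameter from 100 to 142 mm, then a white clip-on lid 31 mm in diameter. About 0.25 kg. Best taken by the neck from above. Point: on its axis, half-way up (79 mm above its foot); z is up along the axis. It starts on the cork coaster.
- cup_center (a point): brushed steel espresso cup, round, no handle, open at the top, 54 mm outside diameter, 58 mm tall, wall 3 mm, foot narrowed to 47 mm over the lowest 8 mm. About 0.12 kg. Point: on its axis, half-way up (29 mm above its foot); z is up. It starts on the grey coaster.
- domino_red_center (a point): a black domino 56 mm long (its y axis), 28 mm wide (x), 13 mm thick, with red pips and a red middle bar on its upper face; point: the middle of the domino. About 30 g. The one to fetch, face up in one of three pockets, side by side, of the fixed clear caddy. Its upper 8 mm stand out above the caddy top (36 mm above the table). Grip it over its length, fingertips just above the caddy top. z up.
- domino_white_center (a point): a black domino 56 mm long (its y axis), 28 mm wide (x), 13 mm thick, with white pips and a white middle bar on its upper face; point: the middle of the domino. Stays in its pocket. The clear acrylic caddy is 112 x 72 mm, 36 mm high; its pockets are 5 mm deep and 1 mm wider than a domino all round; side gap between dominoes 7 mm, too narrow for a finger.
- domino_yellow_center (a point): a black domino 56 mm long (its y axis), 28 mm wide (x), 13 mm thick, with yellow pips and a yellow middle bar on its upper face; point: the middle of the domino. The other neighbour; stays in its pocket.
- coaster_grey: grey silicone coaster, the place of the cup: fixed disc 84 mm in diameter, 5 mm thick, at one end of the caddy. Origin: centre of its underside, on the table.
- coaster_cork: brown cork coaster, the place of the bottle: fixed disc 84 mm in diameter, 5 mm thick, at the other end of the caddy. Origin: centre of its underside, on the table.
- board: dark wooden serving board, the side area: fixed flat plate, 140 mm (x) by 220 mm (y), 8 mm thick. Origin: centre of its underside, on the table. Cup and bottle fit on it side by side along y.
- play_mat: orange play mat, the place for the red-pipped domino: fixed stiff plate 50 mm (x) by 80 mm (y), 4 mm thick. Origin: centre of its underside, on the table. The domino's length goes along its y axis, either way round.
- sugar_jar_center (a point): white sugar jar with wooden lid, 64 mm in diameter, 75 mm tall, standing beyond the work; leave it alone. Point: half-way up its axis.
Things that resemble listed ones, but are neither listed nor needed, are in the scene too. Leave any blue look-alike of the coaster_cork alone.

How it is judged:
On the way, in this order (a step that is already met when the one before it is completed fails the run):
1. bottle and cup both stand released and upright on the board, the red-pipped domino still in its pocket (x of bottle_center in the frame of board between -0.055 and 0.055 m and y of bottle_center in the frame of board between -0.095 and 0.095 m and height (world z) of bottle_center between 0.083 and 0.091 m and angle between each of bottle_center, cup_center's own z axis and vertical below 0.1 rad and x of cup_center in the frame of board between -0.055 and 0.055 m and y of cup_center in the frame of board between -0.095 and 0.095 m and height (world z) of cup_center between 0.033 and 0.041 m and linear speed of each of bottle, cup below 0.03 m/s and angular speed of each of bottle, cup below 0.3 rad/s and contact force between the fingers and bottle below 0.2 N and contact force between the fingers and cup below 0.2 N and distance of domino_red_center from where it was at the start of the episode below 0.006 m), for 0.2 s.
2. the red-pipped domino lies released on the play mat, bottle and cup still on the board (x of bottle_center in the frame of board between -0.055 and 0.055 m and y of bottle_center in the frame of board between -0.095 and 0.095 m and height (world z) of bottle_center between 0.083 and 0.091 m and angle between each of bottle_center, cup_center, domino_red_center's own z axis and vertical below 0.1 rad and x of cup_center in the frame of board between -0.055 and 0.055 m and y of cup_center in the frame of board between -0.095 and 0.095 m and height (world z) of cup_center between 0.033 and 0.041 m and horizontal distance between domino_red_center and play_mat below 0.012 m and angle between the y axis of domino_red_center and the y axis of play_mat, either way round below 0.25 rad and height (world z) of domino_red_center between 0.0075 and 0.0145 m and linear speed of domino_red below 0.03 m/s and angular speed of domino_red below 0.3 rad/s and contact force between the fingers and domino_red below 0.2 N), for 0.2 s.
At the end, for the whole second after the job is handed in: Red domino flat, face up on the mat: within 12 mm of its middle, 0.25 rad of its length. Cup upright within 15 mm of the grey coaster's middle, bottle likewise on the cork one. All released, at rest; white and yellow dominoes within 6 mm, jar within 10 mm of their starts (horizontal distance between bottle_center and coaster_cork below 0.015 m and angle between each of bottle_center, cup_center, domino_red_center's own z axis and vertical below 0.1 rad and height (world z) of bottle_center between 0.08 and 0.088 m and horizontal distance between cup_center and coaster_grey below 0.015 m and height (world z) of cup_center between 0.03 and 0.038 m and horizontal distance between domino_red_center and play_mat below 0.012 m and angle between the y axis of domino_red_center and the y axis of play_mat, either way round below 0.25 rad and height (world z) of domino_red_center between 0.0075 and 0.0145 m and linear speed of each of bottle, cup, domino_red below 0.03 m/s and angular speed of each of bottle, cup, domino_red below 0.3 rad/s and contact force between the fingers and bottle below 0.2 N and contact force between the fingers and cup below 0.2 N and contact force between the fingers and domino_red below 0.2 N and distance of each of domino_white_center, domino_yellow_center from where it was at the start of the episode below 0.006 m and distance of sugar_jar_center from where it was at the start of the episode below 0.01 m); the robot touches nothing.
It fails at once if a neighbouring domino is shifted by more than 10 mm (distance of any of domino_white_center, domino_yellow_center from where it was at the start of the episode above 0.01 m).
It fails at once if the sugar jar is shifted by more than 15 mm (distance of sugar_jar_center from where it was at the start of the episode above 0.015 m).
It fails at once if bottle or cup is tipped by more than 0.6 rad (angle between any of bottle_center, cup_center's own z axis and vertical above 0.6 rad).
It fails at once if the red-pipped domino is dragged sideways out of the caddy (moved over 15 mm while lifted less than about 9 mm, away from the mat) (distance of domino_red_center from where it was at the start of the episode above 0.015 m and height (world z) of domino_red_center below 0.046 m and horizontal distance between domino_red_center and play_mat above 0.08 m).
It fails at once if bottle, cup or red-pipped domino is dropped or thrown (over 0.6 m/s while not held) ((contact force between the fingers and bottle below 0.1 N and linear speed of bottle above 0.6 m/s) or (contact force between the fingers and cup below 0.1 N and linear speed of cup above 0.6 m/s) or (contact force between the fingers and domino_red below 0.1 N and linear speed of domino_red above 0.6 m/s)).
It also fails if it takes over 136 s, if anything falls off the work surface, if the arm or the gripper's body presses on something with over 40 N, if the wrist force passes 120 N, or if a joint passes its speed limit or range.

## Working session

There is one attempt and no reset: what is moved stays moved. The work goes in short steps, Python scripts to look and compute and a tool call to move; the robot and the scene stay as the last step left them, time stands still between calls to the robot, and variables do not carry over. Pictures are saved under pics/ and viewed, and the job is handed in when it is done.

Besides the shell and the picture viewer there is one more tool, called as name(argument=value, ...), one argument or row to a line, values as JSON. apply_moves: Moves the arm, as the interface text tells. Its arguments: {"type":"object","properties":{"series":{"type":"string"},"force":{"type":"number"}},"required":["series"]}

```bash
ls; mkdir -p pics
python3 - <<'E'
from bench import *
import cv2
for n in("scene","top","wrist"):
    i=camera_info(n);print(n,i)
    cv2.imwrite(f"pics/{n}0.png",grab_frame(n))
print(get_obs())
E
```

```text
pics
scene {'fov_y': 56.54063394680505, 'cx': 316.9926551006829, 'cy': 194.29540059494778, 'D': array([-0.01001471,  0.        ,  0.        ,  0.        ,  0.        ]), 'rvec': array([ 1.92006338,  1.24804868, -0.59481594]), 'tvec': array([-0.24760327, -0.27531876,  1.32772216])}
top {'fov_y': 57.0114423060588, 'cx': 329.1272597021127, 'cy': 197.25421449699328, 'D': array([0.02767345, 0.        , 0.        , 0.        , 0.        ]), 'rvec': array([ 2.18590107, -2.17257493,  0.07534817]), 'tvec': array([-0.00795778,  0.60769322,  0.82534795])}
wrist {'fov_y': 68.35691893371846, 'cx': 322.0722269862013, 'cy': 203.03109637009135, 'D': array([-0.04718005,  0.        ,  0.        ,  0.        ,  0.        ]), 'rvec': array([-2.42550737, -1.60980517, -0.213862  ]), 'tvec': array([-0.67409169, -0.03422981,  0.37879785])}
{'clock': 0.15, 'joints': array([-1.28008077,  0.47762917,  0.02237901,  1.55620533, -0.01152645,
        1.10931832, -0.08310309]), 'qvel': array([-0.00103923, -0.0029314 , -0.00035814, -0.00345408,  0.00199347,
        0.00064458,  0.00054944]), 'tau': array([ 2.67075222e-03, -5.96922362e+01,  1.60985794e+00, -2.81492865e+01,
        1.25763673e-02,  6.54857402e-03,  2.37544094e-05]), 'tcp_pos': array([0.26196036, 0.62159884, 0.23054502]), 'orientation': array([ 0.31176107,  1.54825116, -0.31400181]), 'contact_force': array([0.27010546, 0.3317295 , 0.92368274]), 'moment': array([ 0.05438476, -0.00898348, -0.03281178]), 'grip_width': 0.08542810183078706}
```

View pics/scene0.png

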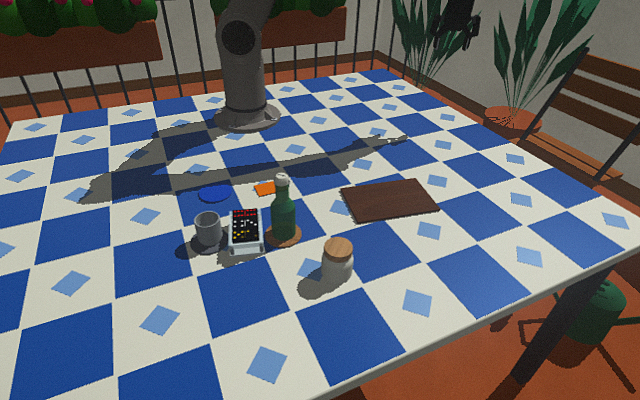

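View pics/top0.png

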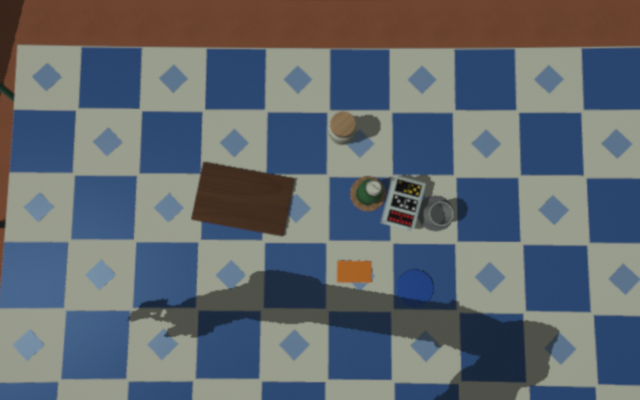

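View pics/wrist0.png

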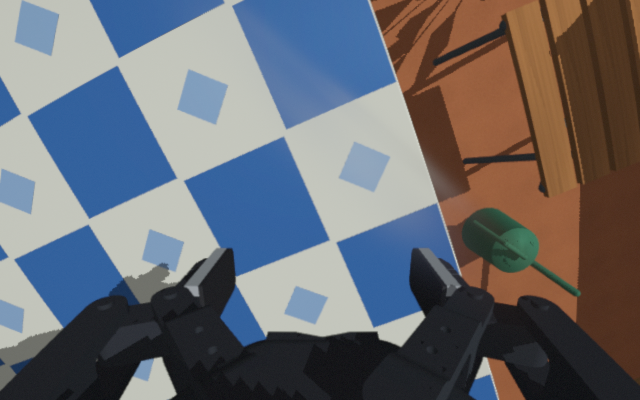

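The scene shows the cup, caddy and bottle in a row, with the board to the side. In the top view the bottle lid is at about (373,187) and the cup at (438,213). The red domino is at (400,217), the nearest to the robot. The board is at (244,198), the mat at (354,271), the jar at (343,127) and the blue decoy at (415,287). Next I'll measure these.

```bash
cat > h.py <<'E'
import numpy as np, cv2
from bench import *
from scipy.spatial.transform import Rotation as R
def cam(n,info=None):
    i=info or camera_info(n); f=200/np.tan(np.radians(i['fov_y'])/2)
    K=np.array([[f,0,i['cx']],[0,f,i['cy']],[0,0,1.]]); return K,np.array(i['D']),np.array(i['rvec']).ravel(),np.array(i['tvec']).ravel()
def ray(n,px,info=None):
    K,D,r,t=cam(n,info); p=cv2.undistortPoints(np.array(px,float).reshape(-1,1,2),K,D).reshape(-1,2)
    Rm=R.from_rotvec(r).as_matrix(); d=np.c_[p,np.ones(len(p))]@Rm; return -Rm.T@t,d
def plane(n,px,z,info=None):
    o,d=ray(n,px,info); s=(z-o[2])/d[:,2]; return o+s[:,None]*d
def proj(n,P,info=None):
    K,D,r,t=cam(n,info); return cv2.projectPoints(np.array(P,float).reshape(-1,3),r,t,K,D)[0].reshape(-1,2)
def comps(mask,mina=15):
    n,l,s,c=cv2.connectedComponentsWithStats(mask.astype(np.uint8))
    return [(c[i],s[i],l==i) for i in range(1,n) if s[i][4]>=mina]
E
python3 - <<'E'
from h import *
im=cv2.imread("pics/top0.png"); 
cv2.imwrite("pics/topz.png",cv2.resize(im[100:310,310:470],None,fx=3.5,fy=3.5,interpolation=cv2.INTER_CUBIC)[:600] if 0 else cv2.resize(im[160:310,320:470],None,fx=4,fy=4,interpolation=cv2.INTER_CUBIC))
s=cv2.imread("pics/scene0.png")
cv2.imwrite("pics/scz.png",cv2.resize(s[160:290,180:370],None,fx=4,fy=4,interpolation=cv2.INTER_CUBIC))
hsv=cv2.cvtColor(im,cv2.COLOR_BGR2HSV)
for p in [(370,190),(360,200),(244,198),(354,271),(415,287),(400,217),(430,210),(373,187)]: print(p,im[p[1],p[0]],hsv[p[1],p[0]])
print(plane("top",[(370,190),(438,213),(400,217),(244,198),(354,271)],0.0))
E
```

```text
(370, 190) [150 166 162] [ 38  25 166]
(360, 200) [41 64 38] [ 63 104  64]
(244, 198) [32 47 68] [ 12 135  68]
(354, 271) [ 38  97 164] [ 14 196 164]
(415, 287) [127  65  36] [110 183 127]
(400, 217) [22 22 68] [  0 173  68]
(430, 210) [ 98 101  96] [ 72  13 101]
(373, 187) [145 158 155] [ 37  21 158]
[[ 0.6272858  -0.10074505  0.        ]
 [ 0.57390073 -0.26002779  0.        ]
 [ 0.56390039 -0.17103751  0.        ]
 [ 0.60654232  0.19738921  0.        ]
 [ 0.43770027 -0.06306049  0.        ]]
```

View pics/topz.png

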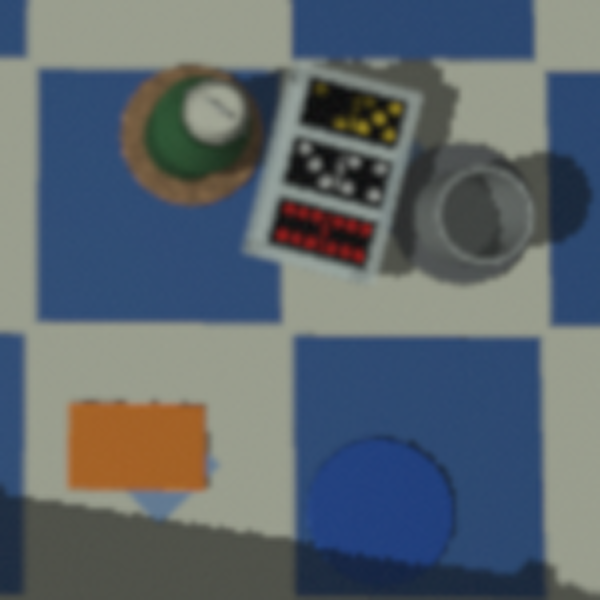

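View pics/scz.png

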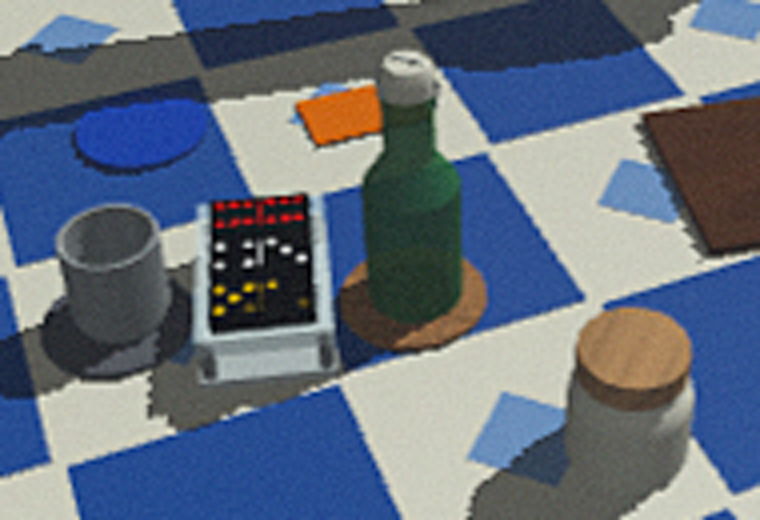

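```bash
cat >> h.py <<'E'
def tool():
    o=get_obs(); return np.array(o['tcp_pos']),R.from_rotvec(o['orientation']).as_matrix(),o
def goto(p,jaw=None):
    """shift (tool axes) and turn to reach p with jaws along angle jaw (deg, mod 180), tool down"""
    t,M,o=tool(); s=M.T@(np.array(p)-t)
    a=np.degrees(np.arctan2(M[1,1],M[0,1]))
    out="shift mm %s"%np.round(s*1000,1)
    if jaw is not None:
        w=(jaw-a+90)%180-90; c,sn=np.cos(np.radians(jaw)),np.sin(np.radians(jaw))
        best=None
        for k in(1,-1):
            y=k*np.array([c,sn,0]); x=np.array([0,0,-1.]); T=np.c_[x,y,np.cross(x,y)]
            v=R.from_matrix(M.T@T).as_rotvec()
            if best is None or np.linalg.norm(v)<np.linalg.norm(best): best=v
        out+=" turn %s"%np.round(best,4)
    print(out)
def stat():
    t,M,o=tool(); print("clock %.2f tcp %s jaw %.1f down %s F %s grip %.4f"%(o['clock'],np.round(t,4),np.degrees(np.arctan2(M[1,1],M[0,1])),np.round(M[:,0],3),np.round(o['contact_force'],1),o['grip_width'])); print(np.round(o['joints'],2))
E
python3 - <<'E'
from h import *
stat(); print(np.round(tool()[1],3))
im=cv2.imread("pics/top0.png").astype(int); hsv=cv2.cvtColor(im.astype(np.uint8),cv2.COLOR_BGR2HSV)
H,S,V=cv2.split(hsv)
def rect(m,z,nm):
    c=max(comps(m),key=lambda c:c[1][4]); ct=max(cv2.findContours(c[2].astype(np.uint8),0,1)[0],key=cv2.contourArea)
    P=plane("top",ct.reshape(-1,2),z)[:,:2]*1000
    (cc,wh,a)=cv2.minAreaRect(P.astype(np.float32)); print(nm,np.round(cc,1),np.round(wh,1),round(a,1))
rect((H>5)&(H<20)&(S>170)&(V>120),0.004,"mat")
roi=np.zeros(H.shape,bool); roi[150:245,180:305]=1
rect(roi&(S>90)&(H<22)&(V<100),0.008,"board")
r=(H<6)|(H>174); rr=np.zeros(H.shape,bool); rr[170:245,380:430]=1
for nm,m in(("red",r&(S>120)),("yel",(H>18)&(H<32)&(S>120))):
    ys,xs=np.nonzero(m&rr); P=plane("top",np.c_[xs,ys],.044)[:,:2]*1000; q=cv2.minAreaRect(P.astype(np.float32)); print(nm,np.round(q[0],1),np.round(q[1],1),round(q[2],1))
print("lid",plane("top",[(373.5,187.5)],.163)[0]); print("cup",plane("top",[(441.75,213.25)],.063)[0])
print("cork",plane("top",[(367.5,193.5)],.005)[0]);print("grey",plane("top",[(437.5,213)],.005)[0])
E
```

```text
clock 0.15 tcp [0.262  0.6216 0.2305] jaw 67.1 down [-0.    -0.001 -1.   ] F [0.3 0.3 0.9] grip 0.0854
[-1.28  0.48  0.02  1.56 -0.01  1.11 -0.08]
[[-0.     0.388  0.922]
 [-0.001  0.922 -0.388]
 [-1.    -0.001  0.   ]]
mat [438.2 -62.8] [45.7 74.1] 0.2
board [605.5 198.3] [215.5 134.8] 80.0
red [ 561.4 -163.6] [50.6 21.9] 75.4
yel [ 628.3 -181.4] [49.9 21.6] 74.8
lid [ 0.61639306 -0.09052885  0.163     ]
cup [ 0.57118946 -0.25003206  0.063     ]
cork [ 0.61849837 -0.09433523  0.005     ]
grey [ 0.5737164  -0.25743164  0.005     ]
```

Run:
```python
from h import *
t,M,o=tool(); K,D,r,tv=cam("wrist"); Rm=R.from_rotvec(r).as_matrix(); c=-Rm.T@tv
print("cam in tool",M.T@(c-t), "axis",M.T@Rm[2], "right",M.T@Rm[0])
goto((0.55,-0.11,0.30),-15)
```

```text
cam in tool [-1.43014864e-01 -2.06931080e-05 -6.65199790e-02] axis [9.64745434e-01 8.38432628e-05 2.63184802e-01] right [-1.61692803e-04  9.99999949e-01  2.74138681e-04]
shift mm [ -68.6 -562.4  549.6] turn [1.4338e+00 1.1000e-03 1.1000e-03]
```

apply_moves(
  series="0.1 0 0 -0.03 -0.04 0.045 1;0.2 0 0 -0.065 -0.08 0.09 1;0.35 0 0 -0.07 -0.12 0.135 1;0.5 0 0 -0.07 -0.16 0.18 1;0.65 0 0 -0.07 -0.2 0.225 1;0.8 0 0 -0.07 -0.245 0.27 1;0.95 0 0 -0.07 -0.29 0.32 1;1.1 0 0 -0.07 -0.33 0.365 1;1.2 0 0 -0.07 -0.37 0.41 1;1.3 0 0 -0.07 -0.41 0.455 1;1.4 0 0 -0.07 -0.45 0.5 1;1.433 0 0 -0.07 -0.48 0.54 1",
)

```text
clock: 1.65
tcp_pos: [0.5737, -0.0326, 0.3014]
orientation: [1.401, 1.072, -1.401]
contact_force: [0.7, 0.9, 1.2]
grip_width: 0.0854
```

Run:
```python
from h import *
stat(); goto((0.61,-0.12,0.30),-15)
```

```text
clock 1.65 tcp [ 0.5737 -0.0326  0.3014] jaw -15.1 down [ 0. -0. -1.] F [0.7 0.9 1.2] grip 0.0854
[-0.54  0.28  0.61  1.75 -0.17  1.17 -0.14]
shift mm [ 1.4 57.9 74.9] turn [-0.0025  0.     -0.0003]
```

apply_moves(
  series="0 0 0 0 0.03 0.037 1;0 0 0 0 0.058 0.075 1;0 0 0 0 0.058 0.075 1;0 0 0 0 0.058 0.075 1",
)

```text
clock: 2.15
tcp_pos: [0.6098, -0.1168, 0.3008]
orientation: [1.399, 1.075, -1.399]
contact_force: [-0.4, 0.5, 0.3]
grip_width: 0.0856
```

Run:
```python
from h import *
import pickle
stat(); i=camera_info("wrist"); im=grab_frame("wrist"); cv2.imwrite("pics/w1.png",im); pickle.dump(i,open("w1.pkl","wb"))
```

```text
clock 2.15 tcp [ 0.6098 -0.1168  0.3008] jaw -15.0 down [-0.001  0.001 -1.   ] F [-0.4  0.5  0.3] grip 0.0856
[-0.38  0.38  0.63  1.64 -0.24  1.2   0.04]
```

View pics/w1.png

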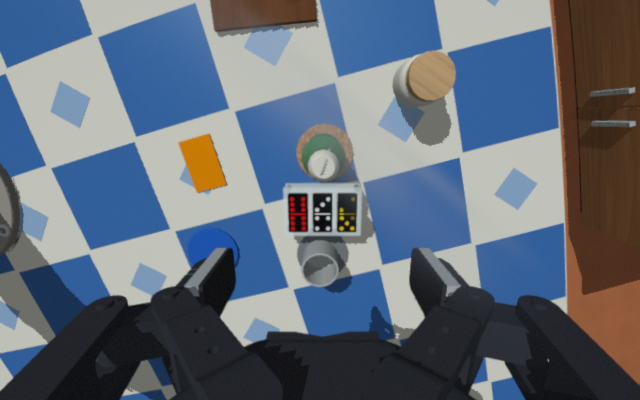

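The wrist view shows the lid at (322,163), the cork coaster at about (325,152), the caddy at (322,210) and the cup rim at (320,269). The mat is at (203,163). I'll refine these by ray casting.

Run:
```python
from h import *
import pickle
i=pickle.load(open("w1.pkl","rb")); im=cv2.imread("pics/w1.png")
cv2.imwrite("pics/w1z.png",cv2.resize(im[115:295,265:385],None,fx=3.3,fy=3.3,interpolation=cv2.INTER_CUBIC))
hsv=cv2.cvtColor(im,cv2.COLOR_BGR2HSV);H,S,V=[a.astype(int) for a in cv2.split(hsv)]
def rect(m,z,nm):
    c=max(comps(m),key=lambda c:c[1][4]); ct=max(cv2.findContours(c[2].astype(np.uint8),0,1)[0],key=cv2.contourArea)
    q=cv2.minAreaRect((plane("wrist",ct.reshape(-1,2),z,i)[:,:2]*1000).astype(np.float32)); print(nm,np.round(q[0],1),np.round(q[1],1),round(q[2],1))
rect((H>5)&(H<20)&(S>200)&(V>150)&(np.indices(H.shape)[1]<250),0.004,"mat")
box=np.zeros(H.shape,bool); box[180:240,284:362]=1
for nm,m in(("red",((H<6)|(H>174))&(S>140)),("yel",(H>18)&(H<32)&(S>120)),("black all",V<45)):
    ys,xs=np.nonzero(m&box); q=cv2.minAreaRect((plane("wrist",np.c_[xs,ys],.044,i)[:,:2]*1000).astype(np.float32)); print(nm,np.round(q[0],1),np.round(q[1],1),round(q[2],1))
# coaster cork: brown pixels hull
box=np.zeros(H.shape,bool); box[118:190,290:360]=1
m=(H<20)&(S>70)&(V>60)&box
c=max(comps(m),key=lambda c:c[1][4]); ys,xs=np.nonzero(c[2]); P=plane("wrist",np.c_[xs,ys],.005,i)[:,:2]*1000
print("cork circle",cv2.minEnclosingCircle(P.astype(np.float32)))
m=(S<50)&(V>130)&box; box2=np.zeros(H.shape,bool); box2[145:183,303:342]=1
for c in comps(m&box2): print("lid?",c[0],c[1],plane("wrist",[c[0]],.16,i)[0])
for nm,P in(("lid",(.6164,-.0905,.163)),("cup",(.571,-.25,.063)),("red",(.5614,-.1636,.044))): print(nm,proj("wrist",P,i))
```

```text
mat [437.7 -62. ] [76.8 47.5] 89.8
red [ 561.  -163.4] [50.6 24.1] 75.0
yel [ 626.9 -182.8] [47.8 23.1] 76.7
black all [ 594.4 -170.8] [53.5 93. ] 75.1
cork circle ((592.6206665039062, -89.04592895507812), 28.690893173217773)
lid? [322.14452555 163.49781022] [308 149  29  30 685] [ 0.61710573 -0.08911046  0.16      ]
lid [[321.80391968 165.50778224]]
cup [[320.12222629 271.24172467]]
red [[297.89029432 213.36938591]]
```

View pics/w1z.png

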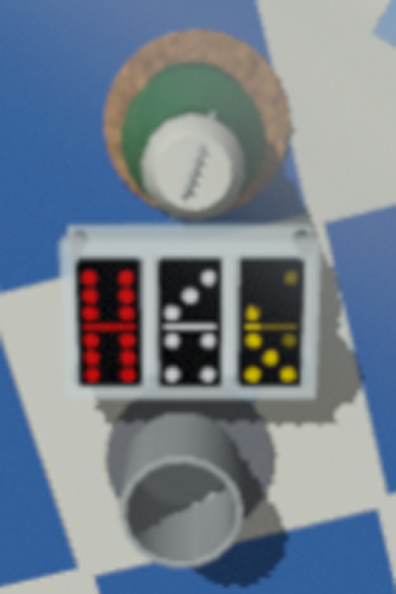

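Run:
```python
from h import *
import pickle
i=pickle.load(open("w1.pkl","rb"))
def px(l): return np.array(l,float)/3.3+[265,115]-0.35
def circ(l,z,nm):
    P=plane("wrist",px(l),z,i)[:,:2]*1000; A=np.c_[2*P,np.ones(len(P))]; s=np.linalg.lstsq(A,(P**2).sum(1),rcond=None)[0]; print(nm,s[:2].round(1),np.sqrt(s[2]+s[0]**2+s[1]**2).round(1))
circ([(197,28),(103,115),(292,115),(125,190),(255,48),(140,48)],.005,"cork")
circ([(106,455),(274,455),(122,503),(262,503)],.005,"grey")
circ([(121,512),(243,512),(182,457),(182,567)],.063,"cup rim")
circ([(140,167),(245,167),(192,112),(192,219)],.16,"lid")
for n in ["caddy"]: print(plane("wrist",px([(62,235),(325,235),(317,400),(68,400)]),.036,i))
```

```text
cork [618.8 -95.3] 42.9
grey [ 573.9 -252.2] 41.4
cup rim [ 571.  -248.1] 26.5
lid [617.5 -90.7] 15.5
[[ 0.55167885 -0.12144624  0.036     ]
 [ 0.66056726 -0.15053436  0.036     ]
 [ 0.64026551 -0.22335403  0.036     ]
 [ 0.53220974 -0.19450588  0.036     ]]
```

Run:
```python
from h import *
stat(); goto((0.617,-0.0905,0.111),-15)
```

```text
clock 2.20 tcp [ 0.6098 -0.116   0.3009] jaw -14.9 down [-0.001  0.001 -1.   ] F [ 0.1  0.4 -0.8] grip 0.0856
[-0.38  0.38  0.63  1.64 -0.24  1.2   0.04]
shift mm [189.9   0.6 -26.4] turn [ 0.0022 -0.0007  0.001 ]
```

apply_moves(
  series="0 0 0 0.03 0 -0.026 1;0 0 0 0.06 0 -0.026 1;0 0 0 0.09 0 -0.026 1;0 0 0 0.1 0 -0.026 1;0 0 0 0.1 0 -0.026 1;0 0 0 0.1 0 -0.026 1",
)

```text
clock: 2.95
tcp_pos: [0.6175, -0.0922, 0.2027]
orientation: [1.4, 1.073, -1.397]
contact_force: [0.6, 0.2, -0.1]
grip_width: 0.0855
```

Run:
```python
from h import *
stat(); goto((0.617,-0.0905,0.111),-15)
i=camera_info("wrist");im=grab_frame("wrist"); cv2.imwrite("pics/w2.png",im)
print(proj("wrist",[(.617,-.0905,.163)],i))
stat()
```

```text
clock 2.95 tcp [ 0.6175 -0.0922  0.2027] jaw -14.9 down [ 0.002  0.    -1.   ] F [ 0.6  0.2 -0.1] grip 0.0855
[-0.38  0.47  0.59  1.74 -0.3   1.02  0.05]
shift mm [91.7 -1.1 -1.4] turn [ 0.0011 -0.0006 -0.002 ]
[[320.47973847 225.3870731 ]]
clock 3.00 tcp [ 0.6175 -0.0924  0.2027] jaw -15.0 down [ 0.002  0.    -1.   ] F [-0.2  0.1 -0. ] grip 0.0852
[-0.38  0.47  0.59  1.74 -0.3   1.02  0.05]
```

View pics/w2.png

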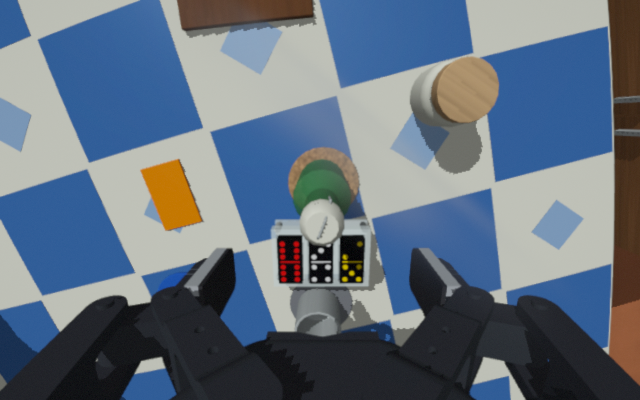

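The lid shows at (322,221), against a prediction of (320.5,225). That is off by about 1 mm and 2.5 mm, so I'll shift a little and descend to the neck.

apply_moves(
  series="0 0 0 0.03 0 -0.003 1;0 0 0 0.06 0 -0.003 1;0 0 0 0.085 0 -0.003 1;0 0 0 0.092 0 -0.003 1;0 0 0 0.092 0 -0.003 1;0 0 0 0.092 0 -0.003 0.3;0 0 0 0.092 0 -0.003 0.1;0 0 0 0.092 0 -0.003 0.1;0 0 0 0.092 0 -0.003 0.1;0 0 0 0.092 0 -0.003 0.1;0 0 0 0.092 0 -0.003 0.1",
  force=40,
)

```text
clock: 4.38
tcp_pos: [0.618, -0.0894, 0.1098]
orientation: [1.399, 1.074, -1.398]
contact_force: [-1.3, 0.9, 5.7]
grip_width: 0.0276
```

Run:
```python
from h import *
stat(); cv2.imwrite("pics/w3.png",grab_frame("wrist"))
```

```text
clock 4.38 tcp [ 0.618  -0.0894  0.1098] jaw -14.9 down [ 0.001  0.    -1.   ] F [-1.3  0.9  5.7] grip 0.0276
[-0.34  0.58  0.53  1.81 -0.38  0.85  0.11]
```

View pics/w3.png

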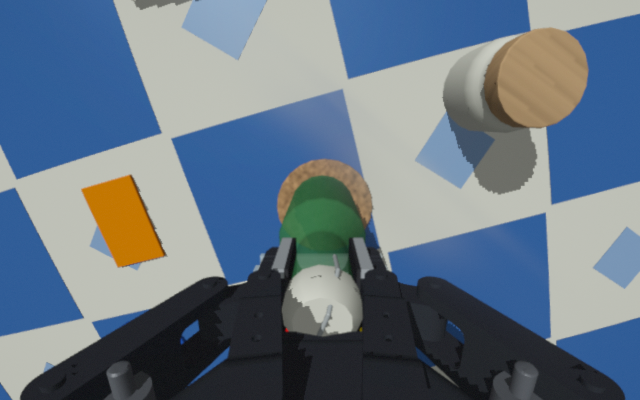

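Neck gripped: width 27.6 mm, lid intact between the pads at (322,310). Lifting.

apply_moves(
  series="0 0 0 -0.01 0 0 0.1;0 0 0 -0.03 0 0 0.1;0 0 0 -0.055 0 0 0.1;0 0 0 -0.08 0 0 0.1;0 0 0 -0.09 -0.01 -0.03 0.1;0 0 0 -0.09 -0.02 -0.07 0.1;0 0 0 -0.09 -0.03 -0.11 0.1;0 0 0 -0.09 -0.042 -0.15 0.1;0 0 0 -0.09 -0.053 -0.19 0.1;0 0 0 -0.09 -0.064 -0.23 0.1;0 0 0 -0.09 -0.075 -0.27 0.1;0 0 0 -0.09 -0.084 -0.305 0.1",
  force=60,
)

```text
clock: 5.92
tcp_pos: [0.6147, 0.2287, 0.2003]
orientation: [1.399, 1.075, -1.398]
contact_force: [0.4, 1.5, -2.8]
grip_width: 0.0266
```

Run:
```python
from h import *
stat(); goto((0.614,0.2456,0.114),-15); i=camera_info("wrist");cv2.imwrite("pics/w4.png",grab_frame("wrist"))
```

```text
clock 5.92 tcp [0.6147 0.2287 0.2003] jaw -14.9 down [ 0.  0. -1.] F [ 0.4  1.5 -2.8] grip 0.0266
[-0.83  0.52  0.54  1.66 -0.3   1.04 -0.46]
shift mm [ 86.3  -5.1 -16.1] turn [ 0.0016 -0.0004 -0.0002]
```

View pics/w4.png

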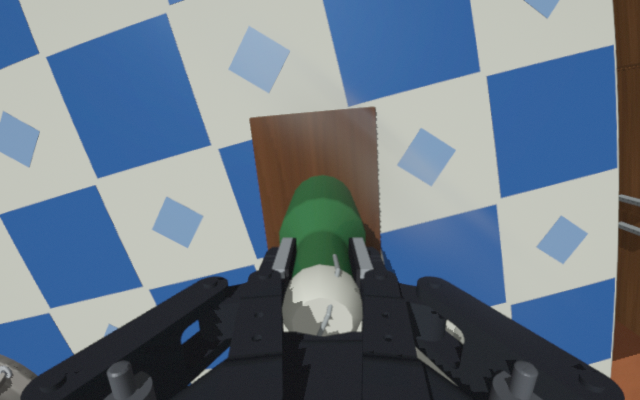

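The bottle is held over the board, whose far corners show at (250,118) and (375,107).

apply_moves(
  series="0 0 0 0.02 -0.005 -0.016 0.1;0 0 0 0.04 -0.005 -0.016 0.1;0 0 0 0.06 -0.005 -0.016 0.1;0 0 0 0.075 -0.005 -0.016 0.1;0 0 0 0.08 -0.005 -0.016 0.1;0 0 0 0.08 -0.005 -0.016 0.1",
)

```text
clock: 6.72
tcp_pos: [0.6145, 0.2432, 0.1191]
orientation: [1.399, 1.074, -1.4]
contact_force: [0.7, 0.5, -1.4]
grip_width: 0.0272
```

Run:
```python
from h import *
stat(); goto((0.614,0.2456,0.114),-15)
```

```text
clock 6.72 tcp [0.6145 0.2432 0.1191] jaw -15.0 down [-0. -0. -1.] F [ 0.7  0.5 -1.4] grip 0.0272
[-0.81  0.62  0.49  1.71 -0.35  0.91 -0.44]
shift mm [ 5.1 -1.1 -2.2] turn [0.0001 0.0003 0.0001]
```

apply_moves(
  series="0 0 0 0.002 0 0 0.1;0 0 0 0.004 0 0 0.1;0 0 0 0.005 0 0 0.1;0 0 0 0.005 0 0 0.1;0 0 0 0.005 0 0 0.1",
)

```text
clock: 7.35
tcp_pos: [0.6144, 0.2437, 0.1144]
orientation: [1.399, 1.074, -1.399]
contact_force: [-0.1, -0.2, -1.8]
grip_width: 0.027
```

apply_moves(
  series="0 0 0 0.001 0 0 0.1;0 0 0 0.0015 0 0 0.1;0 0 0 0.0015 0 0 0.1",
)

```text
clock: 7.72
tcp_pos: [0.6144, 0.2438, 0.113]
orientation: [1.399, 1.074, -1.399]
contact_force: [-1.4, -0.2, -0.7]
grip_width: 0.0272
```

apply_moves(
  series="0 0 0 0.001 0 0 0.1;0 0 0 0.001 0 0 0.1;0 0 0 0.001 0 0 0.1",
)

```text
clock: 8.1
tcp_pos: [0.6145, 0.2438, 0.1129]
orientation: [1.4, 1.075, -1.398]
contact_force: [-2.6, -1.3, 6.4]
grip_width: 0.0268
```

Contact: +6 N at TCP 0.113. Opening the gripper.

apply_moves(
  series="0 0 0 0 0 0 0.4;0 0 0 0 0 0 0.6;0 0 0 0 0 0 0.8;0 0 0 0 0 0 0.8;0 0 0 -0.02 0 0 0.8;0 0 0 -0.05 0 0 0.8;0 0 0 -0.08 0 0 0.8;0 0 0 -0.11 0 0 1;0 0 0 -0.13 0 0 1;0 0 0 -0.13 0 0 1",
)

```text
clock: 9.35
tcp_pos: [0.6154, 0.2439, 0.244]
orientation: [1.402, 1.074, -1.395]
contact_force: [1.1, -0.8, -0.6]
grip_width: 0.0853
```

Run:
```python
from h import *
stat(); goto((0.571,-0.2485,0.24),-15);
cv2.imwrite("pics/t5.png",grab_frame("top")[120:320,160:480].repeat(2,0).repeat(2,1))
```

```text
clock 9.35 tcp [0.6154 0.2439 0.244 ] jaw -15.0 down [ 0.003  0.002 -1.   ] F [ 1.1 -0.8 -0.6] grip 0.0853
[-0.86  0.49  0.56  1.61 -0.28  1.12 -0.5 ]
shift mm [  2.9  84.2 487.2] turn [ 0.0007 -0.0026 -0.0027]
```

View pics/t5.png

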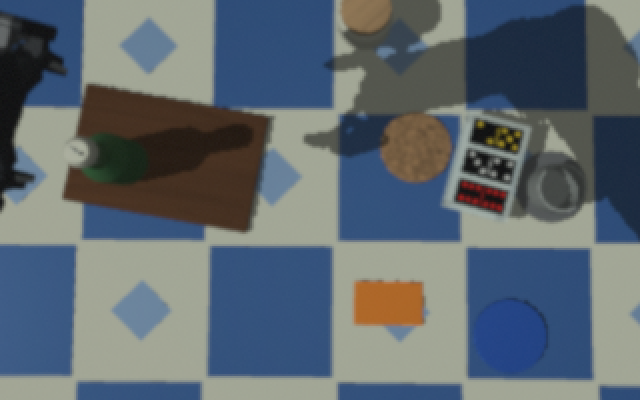

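The bottle stands on the board (lid at crop (81,152)) and the cork coaster is free. Going to the cup.

apply_moves(
  series="0 0 0 0 0.008 0.045 1;0 0 0 0 0.016 0.09 1;0 0 0 0 0.024 0.135 1;0 0 0 0 0.032 0.18 1;0 0 0 0 0.04 0.225 1;0 0 0 0 0.048 0.27 1;0 0 0 0 0.056 0.315 1;0 0 0 0 0.064 0.36 1;0 0 0 0 0.072 0.4 1;0 0 0 0 0.077 0.43 1;0 0 0 0 0.077 0.43 1;0 0 0 0 0.077 0.43 1",
)

```text
clock: 10.9
tcp_pos: [0.5775, -0.1904, 0.2406]
orientation: [1.398, 1.077, -1.4]
contact_force: [-0.5, 0.9, 0.6]
grip_width: 0.0851
```

Run:
```python
from h import *
import pickle
stat();i=camera_info("wrist");im=grab_frame("wrist"); cv2.imwrite("pics/w6.png",im);pickle.dump(i,open("w6.pkl","wb"))
print(proj("wrist",[(.571,-.2485,.063),(.561,-.1635,.044),(.6185,-.095,.005),(.574,-.252,.005)],i))
```

```text
clock 10.90 tcp [ 0.5775 -0.1904  0.2406] jaw -14.9 down [-0.002  0.001 -1.   ] F [-0.5  0.9  0.6] grip 0.0851
[-0.27  0.41  0.65  1.74 -0.28  1.08  0.22]
[[329.84443385 233.7072671 ]
 [302.58162187 163.06793908]
 [334.80972804  92.45719799]
 [331.63906545 219.9650688 ]]
```

View pics/w6.png

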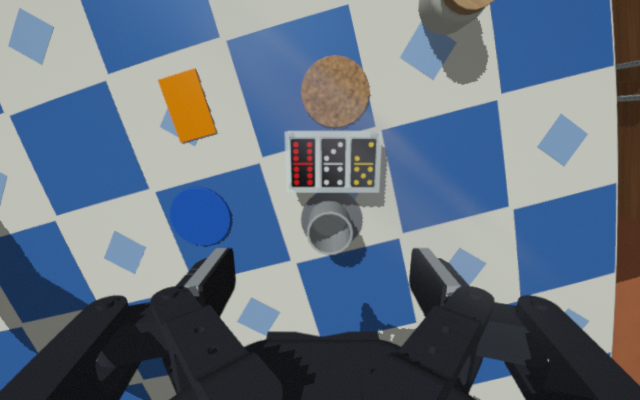

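The cup rim is near (330,230) with the grey coaster behind it. The cork disc is at (335,91) and the red domino at (303,162). Fitting exact values.

Run:
```python
from h import *
import pickle
i=pickle.load(open("w6.pkl","rb")); im=cv2.imread("pics/w6.png")
cv2.imwrite("pics/w6z.png",cv2.resize(im[180:270,290:375],None,fx=6.5,fy=6.5,interpolation=cv2.INTER_CUBIC))
hsv=cv2.cvtColor(im,cv2.COLOR_BGR2HSV);H,S,V=[a.astype(int) for a in cv2.split(hsv)]
b=np.zeros(H.shape,bool); b[50:130,295:375]=1
c=max(comps(b&(H<22)&(S>70)),key=lambda c:c[1][4]); ys,xs=np.nonzero(c[2]); P=plane("wrist",np.c_[xs,ys],.005,i)[:,:2]*1000
print("cork",P.mean(0),cv2.minEnclosingCircle(P.astype(np.float32)))
b=np.zeros(H.shape,bool); b[136:190,288:316]=1
ys,xs=np.nonzero(b&((H<6)|(H>174))&(S>140)); q=cv2.minAreaRect((plane("wrist",np.c_[xs,ys],.044,i)[:,:2]*1000).astype(np.float32)); print(q)
```

```text
cork [622.72489646 -93.53281872] ((619.1392822265625, -93.95526123046875), 40.892616271972656)
((560.4692993164062, -164.33816528320312), (49.898277282714844, 22.32370948791504), 74.56813049316406)
```

View pics/w6z.png

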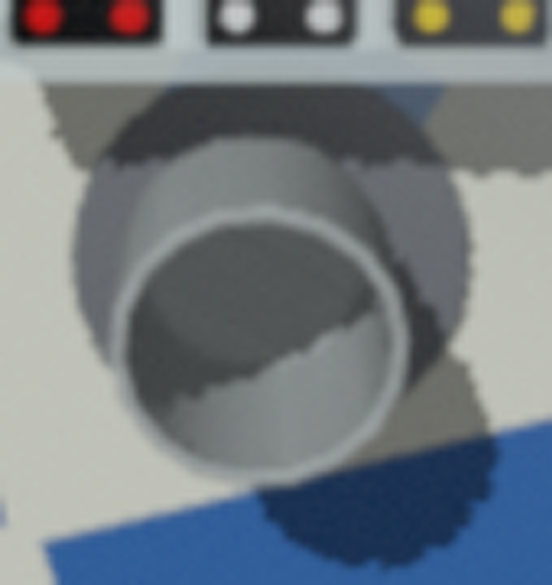

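Run:
```python
from h import *
import pickle
i=pickle.load(open("w6.pkl","rb"))
def circ(l,z,nm):
    P=plane("wrist",np.array(l,float)/6.5+[290,180]-.42,z,i)[:,:2]*1000; A=np.c_[2*P,np.ones(len(P))]; s=np.linalg.lstsq(A,(P**2).sum(1),rcond=None)[0]; print(nm,s[:2].round(1),np.sqrt(s[2]+s[0]**2+s[1]**2).round(1))
circ([(110,345),(410,340),(258,205),(265,487)],.063,"rim")
circ([(73,250),(470,250),(112,375),(445,355),(95,180),(440,160)],.005,"grey")
goto((.571,-.249,.022),-15)
```

```text
rim [ 570.8 -247.9] 26.9
grey [ 573.4 -253.1] 41.4
shift mm [218.8   8.9  59. ] turn [ 0.0026 -0.0006  0.0016]
```

apply_moves(
  series="0 0 0 0 0.009 0.03 1;0 0 0 0.02 0.009 0.057 1;0 0 0 0.06 0.009 0.057 1;0 0 0 0.1 0.009 0.057 1;0 0 0 0.13 0.009 0.057 1;0 0 0 0.13 0.009 0.057 1;0 0 0 0.13 0.009 0.057 1",
)

```text
clock: 11.82
tcp_pos: [0.5727, -0.2486, 0.1128]
orientation: [1.398, 1.074, -1.397]
contact_force: [0.8, -0.3, 0.1]
grip_width: 0.0856
```

Run:
```python
from h import *
stat();goto((.571,-.2485,.023),-15);cv2.imwrite("pics/w7.png",grab_frame("wrist"))
```

```text
clock 11.82 tcp [ 0.5727 -0.2486  0.1128] jaw -14.9 down [ 0.001 -0.    -1.   ] F [ 0.8 -0.3  0.1] grip 0.0856
[-0.1   0.59  0.57  1.81 -0.41  0.86  0.41]
shift mm [89.8 -1.8  0.4] turn [ 0.0019 -0.     -0.0012]
```

View pics/w7.png

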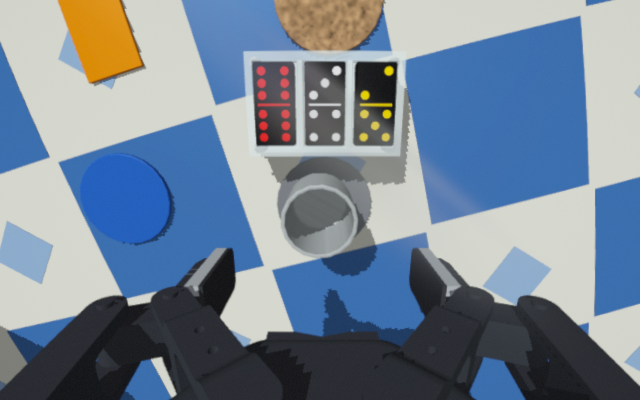

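The rim centre is at (319.5,221) and lines up with the jaws. Descending to grip.

apply_moves(
  series="0 0 0 0.03 -0.002 0 1;0 0 0 0.06 -0.002 0 1;0 0 0 0.085 -0.002 0 1;0 0 0 0.09 -0.002 0 1;0 0 0 0.09 -0.002 0 1;0 0 0 0.09 -0.002 0 0.7;0 0 0 0.09 -0.002 0 0.5;0 0 0 0.09 -0.002 0 0.4;0 0 0 0.09 -0.002 0 0.4;0 0 0 0.09 -0.002 0 0.4;0 0 0 0.09 -0.002 0 0.4",
  force=30,
)

```text
clock: 13.25
tcp_pos: [0.5705, -0.2487, 0.0232]
orientation: [1.4, 1.073, -1.398]
contact_force: [-1.7, 0.3, 5.9]
grip_width: 0.0541
```

Run:
```python
from h import *
stat();cv2.imwrite("pics/w8.png",grab_frame("wrist"))
```

```text
clock 13.25 tcp [ 0.5705 -0.2487  0.0232] jaw -15.0 down [ 0.002 -0.    -1.   ] F [-1.7  0.3  5.9] grip 0.0541
[-0.04  0.7   0.49  1.85 -0.49  0.71  0.47]
```

View pics/w8.png

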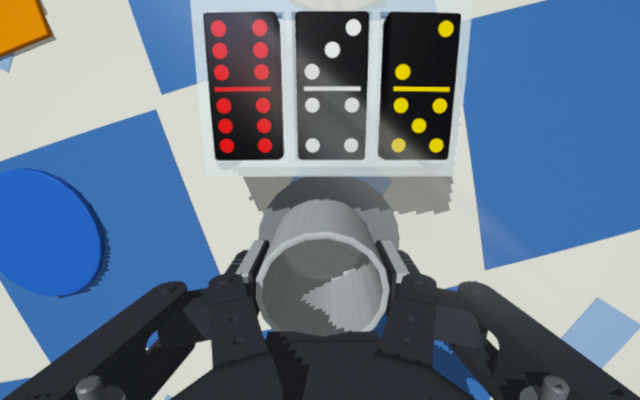

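Cup gripped at 54.1 mm. Lifting and carrying it to the near part of the board.

apply_moves(
  series="0 0 0 -0.01 0 0 0.4;0 0 0 -0.03 0 0 0.4;0 0 0 -0.06 0 0 0.4;0 0 0 -0.09 -0.004 -0.02 0.4;0 0 0 -0.1 -0.012 -0.06 0.4;0 0 0 -0.1 -0.02 -0.1 0.4;0 0 0 -0.1 -0.028 -0.14 0.4;0 0 0 -0.1 -0.036 -0.18 0.4;0 0 0 -0.1 -0.044 -0.22 0.4;0 0 0 -0.1 -0.053 -0.26 0.4;0 0 0 -0.1 -0.061 -0.3 0.4;0 0 0 -0.1 -0.069 -0.34 0.4",
  force=40,
)

```text
clock: 14.8
tcp_pos: [0.5912, 0.0991, 0.1232]
orientation: [1.4, 1.074, -1.398]
contact_force: [0.8, -0.2, -0.9]
grip_width: 0.0536
```

Run:
```python
from h import *
# settle estimate
stat(); goto((0.594,0.134,0.032),-15);cv2.imwrite("pics/w9.png",grab_frame("wrist"))
```

```text
clock 14.80 tcp [0.5912 0.0991 0.1232] jaw -15.0 down [ 0.001  0.    -1.   ] F [ 0.8 -0.2 -0.9] grip 0.0536
[-0.71  0.54  0.59  1.87 -0.39  0.85 -0.18]
shift mm [ 91.3  -6.4 -34.4] turn [ 0.0005 -0.0008 -0.0011]
```

View pics/w9.png

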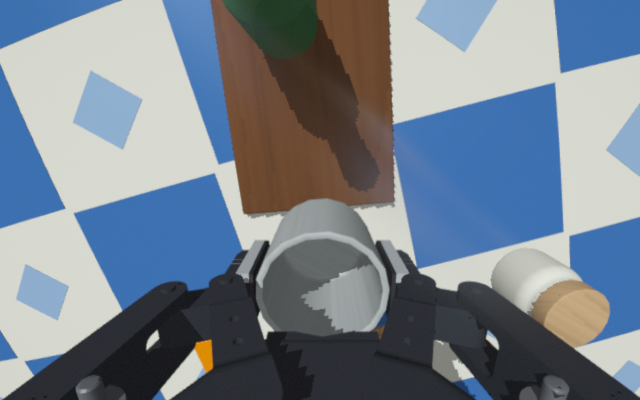

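apply_moves(
  series="0 0 0 0 -0.004 -0.02 0.4;0 0 0 0.02 -0.006 -0.032 0.4;0 0 0 0.045 -0.006 -0.032 0.4;0 0 0 0.07 -0.006 -0.032 0.4;0 0 0 0.085 -0.006 -0.032 0.4;0 0 0 0.09 -0.006 -0.032 0.4;0 0 0 0.09 -0.006 -0.032 0.4;0 0 0 0.09 -0.006 -0.032 0.4",
)

```text
clock: 15.85
tcp_pos: [0.594, 0.1303, 0.0326]
orientation: [1.4, 1.074, -1.398]
contact_force: [0.0, -0.0, -2.1]
grip_width: 0.0537
```

apply_moves(
  series="0 0 0 0.002 0 0 0.4;0 0 0 0.004 0 0 0.4;0 0 0 0.0055 0 0 0.4;0 0 0 0.0055 0 0 0.4;0 0 0 0.0055 0 0 0.4",
)

```text
clock: 16.48
tcp_pos: [0.5934, 0.1303, 0.0263]
orientation: [1.399, 1.074, -1.399]
contact_force: [0.4, 0.0, -0.2]
grip_width: 0.054
```

apply_moves(
  series="0 0 0 0.001 0 0 0.4;0 0 0 0.001 0 0 0.4;0 0 0 0.001 0 0 0.4",
)

```text
clock: 16.85
tcp_pos: [0.5934, 0.1303, 0.0262]
orientation: [1.399, 1.075, -1.399]
contact_force: [-4.2, 0.5, 8.2]
grip_width: 0.0535
```

Contact made. Releasing and rising straight up.

apply_moves(
  series="0 0 0 0 0 0 0.7;0 0 0 0 0 0 0.85;0 0 0 0 0 0 1;0 0 0 0 0 0 1;0 0 0 0 0 0 1;0 0 0 -0.02 0 0 1;0 0 0 -0.05 0 0 1;0 0 0 -0.09 0 0 1;0 0 0 -0.13 0 0 1;0 0 0 -0.17 0 0 1;0 0 0 -0.19 0 0 1;0 0 0 -0.19 0 0 1",
)

```text
clock: 18.35
tcp_pos: [0.5945, 0.1303, 0.218]
orientation: [1.403, 1.073, -1.395]
contact_force: [-0.0, 0.1, 0.2]
grip_width: 0.0853
```

Run:
```python
from h import *
stat(); goto((0.561,-0.1635,0.2),75); cv2.imwrite("pics/w10.png",grab_frame("wrist"))
cv2.imwrite("pics/s10.png",cv2.resize(grab_frame("scene")[150:300,160:460],None,fx=2.6,fy=2.6))
```

```text
clock 18.35 tcp [0.5945 0.1303 0.218 ] jaw -15.0 down [ 0.004  0.002 -1.   ] F [-0.   0.1  0.2] grip 0.0853
[-0.81  0.44  0.66  1.77 -0.31  1.03 -0.3 ]
shift mm [ 17.3  43.5 292.5] turn [-1.5703e+00  5.0000e-04 -5.1000e-03]
```

View pics/w10.png

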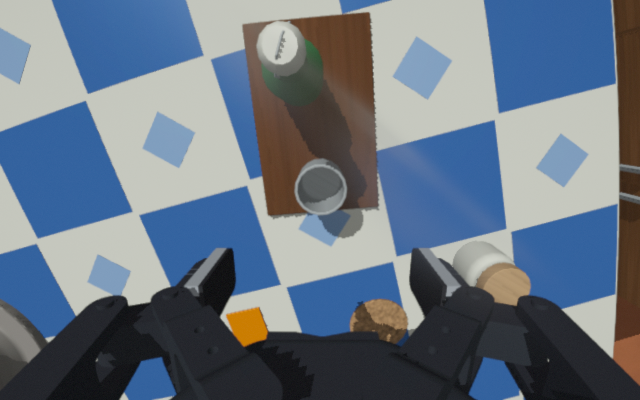

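View pics/s10.png

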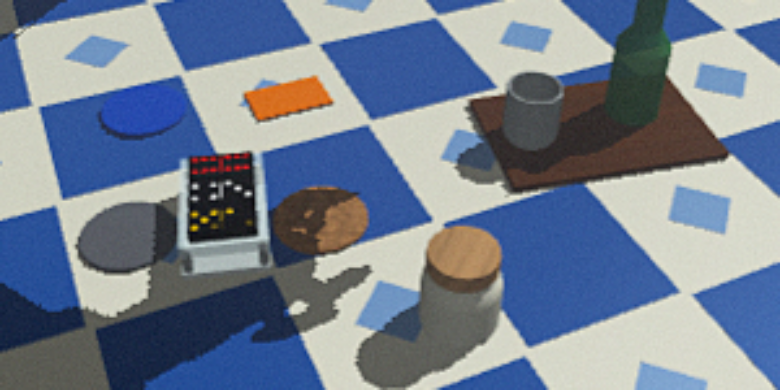

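Both stand upright on the board: in the wrist view the cup rim is at (320,187) and the bottle lid at (280,48). Now turning the jaws along the domino and moving over it.

apply_moves(
  series="-0.15 0 0 0 0.004 0.027 1;-0.3 0 0 0 0.008 0.055 1;-0.45 0 0 0 0.012 0.082 1;-0.6 0 0 0 0.016 0.11 1;-0.75 0 0 0 0.02 0.137 1;-0.9 0 0 0 0.024 0.165 1;-1.05 0 0 0 0.028 0.192 1;-1.2 0 0 0 0.032 0.22 1;-1.35 0 0 0 0.036 0.248 1;-1.5 0 0 0 0.04 0.275 1;-1.57 0 0 0 0.043 0.292 1;-1.57 0 0 0 0.043 0.292 1",
)

```text
clock: 19.95
tcp_pos: [0.5584, -0.1645, 0.2142]
orientation: [0.208, 1.563, -0.209]
contact_force: [0.3, 0.7, 1.0]
grip_width: 0.0853
```

```bash
cat > dom.py <<'E'
from h import *
import sys
i=camera_info("wrist");im=grab_frame("wrist"); cv2.imwrite("pics/%s.png"%sys.argv[1],im)
hsv=cv2.cvtColor(im,cv2.COLOR_BGR2HSV);H,S,V=[a.astype(int) for a in cv2.split(hsv)]
u,v=proj("wrist",[(.561,-.1635,.044)],i)[0]; d=60; b=np.zeros(H.shape,bool); b[max(0,int(v-d)):int(v+d),int(u-d):int(u+d)]=1
print("pred",u,v)
ys,xs=np.nonzero(b&((H<6)|(H>174))&(S>140)); q=cv2.minAreaRect((plane("wrist",np.c_[xs,ys],.044,i)[:,:2]*1000).astype(np.float32)); print(q, len(xs), xs.min(),xs.max(),ys.min(),ys.max())
E
python3 - <<'E'
from h import *
stat()
E
python3 dom.py w11
```

```text
clock 19.95 tcp [ 0.5584 -0.1645  0.2142] jaw 74.8 down [-0.002 -0.    -1.   ] F [0.3 0.7 1. ] grip 0.0853
[-0.13  0.36  0.39  1.82 -0.16  1.    1.63]
pred 323.68567350409523 188.6067725904347
((561.3197021484375, -164.3538360595703), (50.429222106933594, 22.272239685058594), 74.76667022705078) 485 300 346 179 199
```

View pics/w11.png

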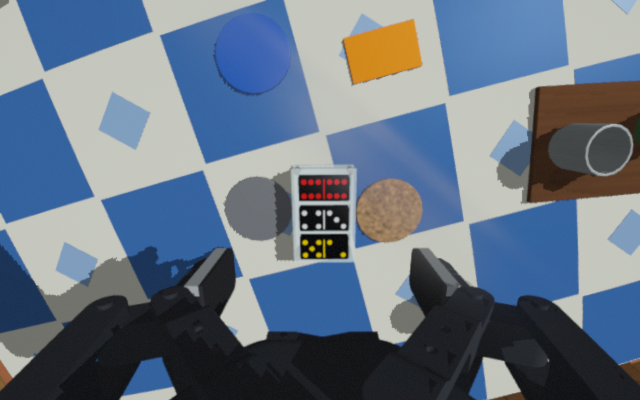

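The wrist view shows the red domino centred at about (323,189). Grey is at (257,208) and cork at (389,210), both free. Moving down to z≈0.1 to look closer, jaws partly closed.

Run:
```python
from h import *
stat(); goto((.561,-.164,.1),75)
im=cv2.imread("pics/w11.png");i=camera_info("wrist")
hsv=cv2.cvtColor(im,cv2.COLOR_BGR2HSV);H,S,V=[a.astype(int) for a in cv2.split(hsv)]
b=np.zeros(H.shape,bool); b[170:250,350:430]=1
c=max(comps(b&(H<22)&(S>60)),key=lambda c:c[1][4]); ys,xs=np.nonzero(c[2]);print(cv2.minEnclosingCircle((plane("wrist",np.c_[xs,ys],.005,i)[:,:2]*1000).astype(np.float32)))
b=np.zeros(H.shape,bool); b[165:252,215:289]=1
for c in comps(b&(S<60)&(V>50)&(V<120),500): ys,xs=np.nonzero(c[2]);print(c[1],cv2.minEnclosingCircle((plane("wrist",np.c_[xs,ys],.005,i)[:,:2]*1000).astype(np.float32)))
b=np.zeros(H.shape,bool); b[10:90,330:430]=1
c=max(comps(b&(H>5)&(H<20)&(S>170)),key=lambda c:c[1][4]); ys,xs=np.nonzero(c[2]);print(cv2.minAreaRect((plane("wrist",np.c_[xs,ys],.004,i)[:,:2]*1000).astype(np.float32)))
```

```text
clock 20.00 tcp [ 0.5588 -0.163   0.2143] jaw 74.8 down [-0.002  0.    -1.   ] F [-0.6 -0.4  0.2] grip 0.0854
[-0.13  0.36  0.39  1.82 -0.16  1.    1.63]
shift mm [114.3  -0.4   2.6] turn [-0.0028 -0.002   0.    ]
((618.9537353515625, -92.77894592285156), 41.17422103881836)
[ 225  172   64   80 3547] ((581.4881591796875, -237.31719970703125), 56.64411926269531)
((437.71832275390625, -60.84956359863281), (78.55554962158203, 48.74785232543945), 89.76002502441406)
```

apply_moves(
  series="0 0 0 0.03 0 0.003 0.9;0 0 0 0.06 0 0.003 0.8;0 0 0 0.09 0 0.003 0.76;0 0 0 0.114 0 0.003 0.76;0 0 0 0.114 0 0.003 0.76;0 0 0 0.114 0 0.003 0.76",
  force=20,
)

```text
clock: 20.75
tcp_pos: [0.563, -0.163, 0.1019]
orientation: [0.205, 1.56, -0.205]
contact_force: [-0.8, 0.1, -0.1]
grip_width: 0.0649
```

```bash
python3 - <<'E'
from h import *
stat(); goto((.561,-.164,.046),75)
E
python3 dom.py w12
```

```text
clock 20.75 tcp [ 0.563  -0.163   0.1019] jaw 75.0 down [ 0.001  0.    -1.   ] F [-0.8  0.1 -0.1] grip 0.0649
[-0.08  0.5   0.34  1.9  -0.23  0.77  1.69]
shift mm [55.9 -1.5 -1.8] turn [ 0.0003  0.0006 -0.0003]
pred 320.7461194807998 216.2334174498064
((561.224365234375, -164.11917114257812), (50.74358367919922, 23.322784423828125), 74.99222564697266) 1148 285 355 201 232
```

View pics/w12.png

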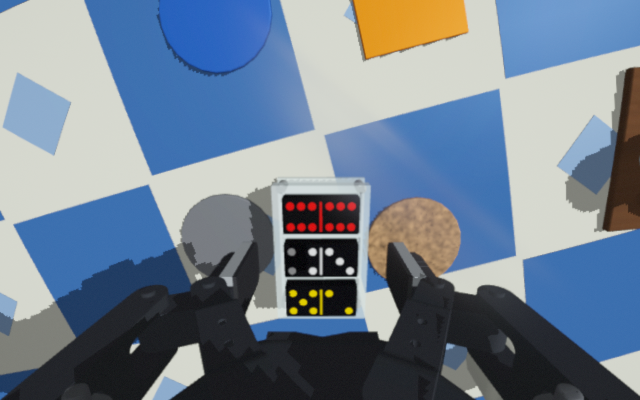

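apply_moves(
  series="0 0 0 0.02 -0.0012 -0.0018 0.76;0 0 0 0.04 -0.0012 -0.0018 0.76;0 0 0 0.05 -0.0012 -0.0018 0.76;0 0 0 0.054 -0.0012 -0.0018 0.76;0 0 0 0.054 -0.0012 -0.0018 0.76;0 0 0 0.054 -0.0012 -0.0018 0.76",
)

```text
clock: 21.55
tcp_pos: [0.5609, -0.1645, 0.048]
orientation: [0.206, 1.56, -0.206]
contact_force: [-0.4, -0.9, 0.5]
grip_width: 0.0653
```

```bash
python3 - <<'E'
from h import *
stat(); goto((.561,-.164,.04),75)
E
python3 dom.py w13
```

```text
clock 21.55 tcp [ 0.5609 -0.1645  0.048 ] jaw 75.0 down [ 0.001 -0.    -1.   ] F [-0.4 -0.9  0.5] grip 0.0653
[-0.05  0.58  0.3   1.93 -0.27  0.67  1.73]
shift mm [ 8.   0.5 -0.1] turn [-0.0001  0.0012 -0.0001]
pred 324.0227143998079 249.74125003617274
((564.2955322265625, -164.70968627929688), (50.34360885620117, 29.777162551879883), 76.28960418701172) 1774 276 370 230 280
```

View pics/w13.png

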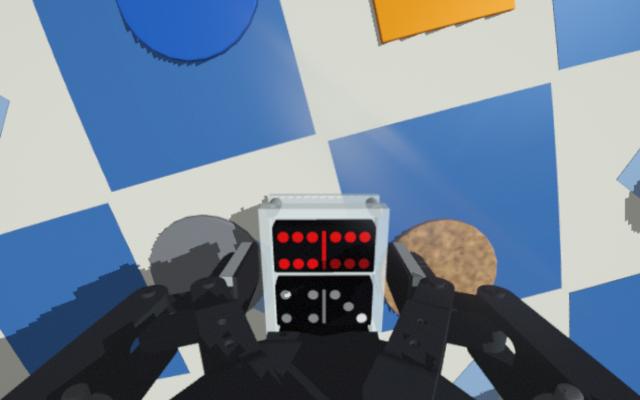

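The jaws (258 and 388) straddle the domino (273–376). I'll probe down gently for the caddy top.

apply_moves(
  series="0 0 0 0.004 0 0 0.76;0 0 0 0.008 0 0 0.76;0 0 0 0.009 0 0 0.76;0 0 0 0.009 0 0 0.76",
)

```text
clock: 22.1
tcp_pos: [0.5603, -0.1644, 0.0381]
orientation: [0.206, 1.561, -0.206]
contact_force: [0.1, -0.8, -1.3]
grip_width: 0.065
```

apply_moves(
  series="0 0 0 0.001 0 0 0.76;0 0 0 0.002 0 0 0.76;0 0 0 0.002 0 0 0.76",
)

```text
clock: 22.48
tcp_pos: [0.5604, -0.1644, 0.0362]
orientation: [0.206, 1.561, -0.205]
contact_force: [-0.6, -1.2, 0.1]
grip_width: 0.0649
```

apply_moves(
  series="0 0 0 0.001 0 0 0.76;0 0 0 0.0015 0 0 0.76;0 0 0 0.0015 0 0 0.76",
)

```text
clock: 22.85
tcp_pos: [0.5604, -0.1644, 0.0347]
orientation: [0.206, 1.561, -0.205]
contact_force: [1.0, -0.3, 0.2]
grip_width: 0.0649
```

apply_moves(
  series="0 0 0 0.001 0 0 0.76;0 0 0 0.0015 0 0 0.76;0 0 0 0.0015 0 0 0.76",
)

```text
clock: 23.22
tcp_pos: [0.5604, -0.1644, 0.0332]
orientation: [0.206, 1.561, -0.205]
contact_force: [-0.5, -0.9, 0.3]
grip_width: 0.065
```

apply_moves(
  series="0 0 0 0.001 0 0 0.76;0 0 0 0.0015 0 0 0.76;0 0 0 0.0015 0 0 0.76",
)

```text
clock: 23.6
tcp_pos: [0.5603, -0.1644, 0.0317]
orientation: [0.206, 1.561, -0.206]
contact_force: [0.5, -0.8, -0.6]
grip_width: 0.0649
```

```bash
python3 dom.py w14
```

```text
pred 324.2273976690445 264.62442311431454
((564.7804565429688, -165.02825927734375), (50.97599792480469, 30.9421443939209), 73.56375122070312) 2035 271 376 243 300
```

View pics/w14.png

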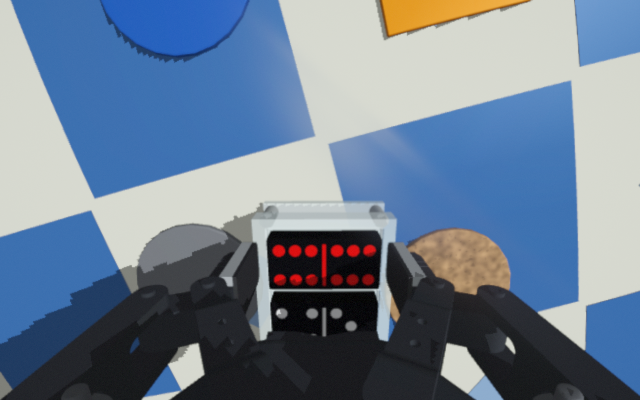

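apply_moves(
  series="0 0 0 0.001 0 0 0.76;0 0 0 0.002 0 0 0.76;0 0 0 0.002 0 0 0.76",
)

```text
clock: 24.02
tcp_pos: [0.5604, -0.1644, 0.0298]
orientation: [0.206, 1.561, -0.205]
contact_force: [0.1, -0.3, 0.6]
grip_width: 0.0649
```

apply_moves(
  series="0 0 0 0.001 0 0 0.76;0 0 0 0.0015 0 0 0.76;0 0 0 0.0015 0 0 0.76",
)

```text
clock: 24.4
tcp_pos: [0.5605, -0.1644, 0.0297]
orientation: [0.206, 1.561, -0.205]
contact_force: [-4.2, 1.4, 15.4]
grip_width: 0.0645
```

Caddy top touched at TCP z 0.0297 with the jaws at 65 mm, so the tips sit about 6 mm back. Raising 5 mm to allow for the swing on closing, then gripping.

apply_moves(
  series="0 0 0 -0.003 0 0 0.76;0 0 0 -0.005 0 0 0.76;0 0 0 -0.005 0 0 0.76;0 0 0 -0.005 0 0 0.65;0 0 0 -0.005 0 0 0.55;0 0 0 -0.005 0 0 0.5;0 0 0 -0.005 0 0 0.5;0 0 0 -0.005 0 0 0.5",
  force=25,
)

```text
clock: 25.4
tcp_pos: [0.5604, -0.1643, 0.0333]
orientation: [0.206, 1.561, -0.205]
contact_force: [-0.6, 0.5, 4.5]
grip_width: 0.0555
```

```bash
python3 - <<'E'
from h import *
stat()
E
python3 dom.py w15
```

```text
clock 25.40 tcp [ 0.5604 -0.1643  0.0333] jaw 75.0 down [-0.  0. -1.] F [-0.6  0.5  4.5] grip 0.0555
[-0.04  0.6   0.29  1.93 -0.28  0.64  1.73]
pred 324.1462333594894 263.14035302595835
((562.8965454101562, -165.2761993408203), (50.89732360839844, 27.150033950805664), 73.56803894042969) 2014 270 373 242 292
```

View pics/w15.png

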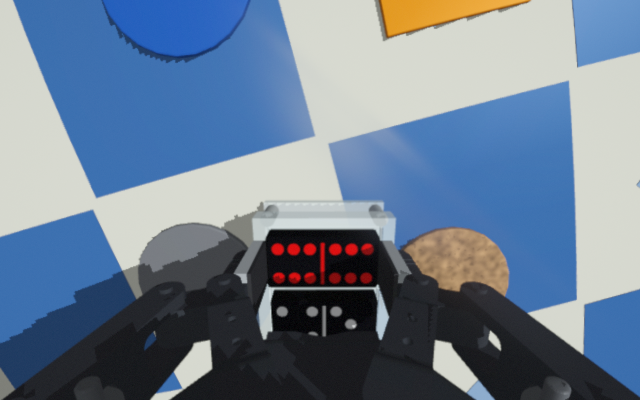

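Gripped at 55.5 mm. Lifting slowly, straight up.

apply_moves(
  series="0 0 0 -0.004 0 0 0.5;0 0 0 -0.009 0 0 0.5;0 0 0 -0.015 0 0 0.5;0 0 0 -0.022 0 0 0.5;0 0 0 -0.03 0 0 0.5;0 0 0 -0.04 0 0 0.5;0 0 0 -0.05 0 0 0.5;0 0 0 -0.06 0 0 0.5;0 0 0 -0.06 0 0 0.5;0 0 0 -0.06 0 0 0.5",
  force=30,
)

```text
clock: 26.7
tcp_pos: [0.5603, -0.1642, 0.0931]
orientation: [0.206, 1.561, -0.205]
contact_force: [0.0, 0.8, 0.0]
grip_width: 0.0546
```

Run:
```python
from h import *
stat(); goto((.438,-.062,.05),90)
cv2.imwrite("pics/w16.png",grab_frame("wrist"))
```

```text
clock 26.70 tcp [ 0.5603 -0.1642  0.0931] jaw 75.0 down [-0.  0. -1.] F [0.  0.8 0. ] grip 0.0546
[-0.08  0.51  0.33  1.91 -0.24  0.76  1.7 ]
shift mm [  43.2   67.1 -144.5] turn [-2.617e-01 -3.000e-04 -1.000e-04]
```

View pics/w16.png

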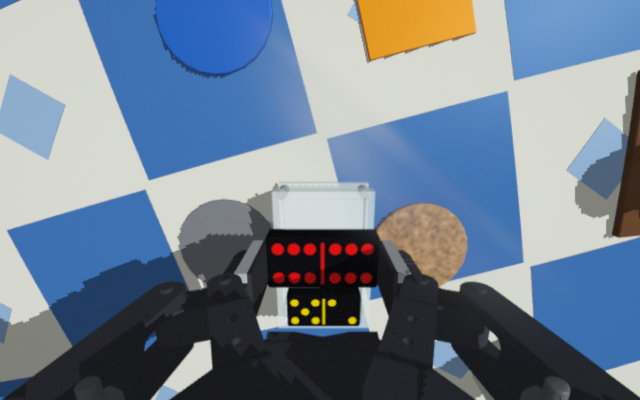

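The red domino is held level with its pocket empty; the white one is hidden beneath it and the yellow undisturbed. Moving over the mat.

apply_moves(
  series="-0.04 0 0 0 0.01 -0.022 0.5;-0.08 0 0 0 0.02 -0.044 0.5;-0.12 0 0 0 0.03 -0.066 0.5;-0.16 0 0 0 0.04 -0.088 0.5;-0.2 0 0 0 0.05 -0.11 0.5;-0.24 0 0 0.01 0.06 -0.13 0.5;-0.262 0 0 0.02 0.067 -0.144 0.5;-0.262 0 0 0.03 0.067 -0.144 0.5;-0.262 0 0 0.035 0.067 -0.144 0.5;-0.262 0 0 0.035 0.067 -0.144 0.5;-0.262 0 0 0.035 0.067 -0.144 0.5",
)

```text
clock: 28.12
tcp_pos: [0.4392, -0.0629, 0.0584]
orientation: [0.0, 1.57, -0.001]
contact_force: [-0.8, 0.5, -0.6]
grip_width: 0.055
```

Run:
```python
from h import *
stat(); goto((.438,-.062,.012),90); i=camera_info("wrist")
cv2.imwrite("pics/w17.png",grab_frame("wrist"))
print(proj("wrist",[(.413,-.102,.004),(.413,-.022,.004),(.463,-.102,.004),(.463,-.022,.004)],i))
cv2.imwrite("pics/t17.png",cv2.resize(grab_frame("top")[160:310,320:470],None,fx=4,fy=4,interpolation=cv2.INTER_CUBIC))
```

```text
clock 28.12 tcp [ 0.4392 -0.0629  0.0584] jaw 90.0 down [ 0. -0. -1.] F [-0.8  0.5 -0.6] grip 0.0550
[-0.21  0.38  0.25  2.25 -0.18  0.53  1.75]
shift mm [46.4  0.9 -1.2] turn [-0.0007  0.0004  0.0002]
[[264.85183224 183.93832523]
 [381.81554145 183.83151879]
 [268.48603841 251.24823616]
 [378.15755096 251.14595947]]
```

View pics/w17.png

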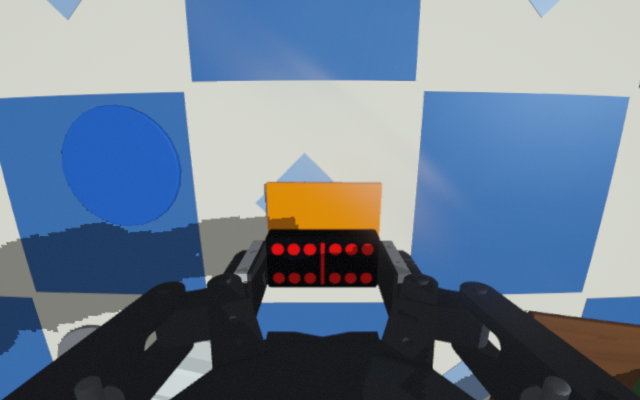

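View pics/t17.png

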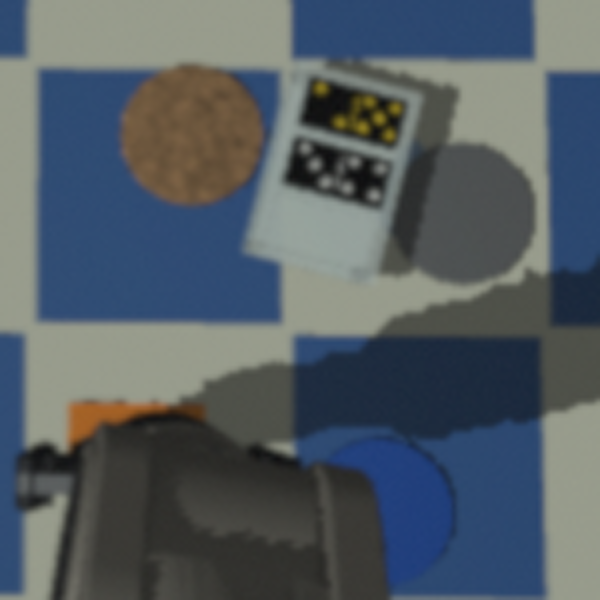

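The mat edges (265–381, top 182) match the prediction, the domino is centred over it, and the other two dominoes are in place. Lowering.

apply_moves(
  series="0 0 0 0.015 0.001 -0.001 0.5;0 0 0 0.03 0.001 -0.001 0.5;0 0 0 0.04 0.001 -0.001 0.5;0 0 0 0.046 0.001 -0.001 0.5;0 0 0 0.048 0.001 -0.001 0.5;0 0 0 0.048 0.001 -0.001 0.5;0 0 0 0.048 0.001 -0.001 0.5",
)

```text
clock: 29.1
tcp_pos: [0.4379, -0.0614, 0.0106]
orientation: [-0.0, 1.57, 0.0]
contact_force: [0.4, 0.1, 0.3]
grip_width: 0.0551
```

apply_moves(
  series="0 0 0 0.001 0 0 0.5;0 0 0 0.002 0 0 0.5;0 0 0 0.0025 0 0 0.5;0 0 0 0.0025 0 0 0.5",
)

```text
clock: 29.6
tcp_pos: [0.4376, -0.0614, 0.0078]
orientation: [-0.0, 1.571, 0.0]
contact_force: [-0.1, 0.1, -0.6]
grip_width: 0.0549
```

apply_moves(
  series="0 0 0 0.0005 0 0 0.5;0 0 0 0.001 0 0 0.5;0 0 0 0.001 0 0 0.5",
)

```text
clock: 29.98
tcp_pos: [0.4376, -0.0614, 0.0067]
orientation: [-0.0, 1.571, 0.0]
contact_force: [1.5, -0.3, -0.2]
grip_width: 0.0549
```

apply_moves(
  series="0 0 0 0.0005 0 0 0.5;0 0 0 0.001 0 0 0.5;0 0 0 0.001 0 0 0.5",
)

```text
clock: 30.35
tcp_pos: [0.4377, -0.0614, 0.0063]
orientation: [0.0, 1.571, 0.0]
contact_force: [-3.2, 0.5, 9.9]
grip_width: 0.0549
```

Touchdown at the expected height. Releasing and rising.

apply_moves(
  series="0 0 0 0 0 0 0.7;0 0 0 0 0 0 0.8;0 0 0 0 0 0 0.9;0 0 0 0 0 0 0.9;0 0 0 -0.01 0 0 0.9;0 0 0 -0.03 0 0 0.9;0 0 0 -0.06 0 0 1;0 0 0 -0.1 0 0 1;0 0 0 -0.14 0 0 1;0 0 0 -0.18 0 0 1;0 0 0 -0.2 0 0 1;0 0 0 -0.2 0 0 1",
)

```text
clock: 31.85
tcp_pos: [0.4386, -0.0614, 0.2076]
orientation: [0.001, 1.567, 0.001]
contact_force: [-0.6, 0.2, -0.3]
grip_width: 0.0854
```

Run:
```python
from h import *
stat(); i=camera_info("wrist");im=grab_frame("wrist"); cv2.imwrite("pics/w18.png",im)
hsv=cv2.cvtColor(im,cv2.COLOR_BGR2HSV);H,S,V=[a.astype(int) for a in cv2.split(hsv)]
u,v=proj("wrist",[(.438,-.062,.017)],i)[0]; b=np.zeros(H.shape,bool); b[int(v-50):int(v+50),int(u-60):int(u+60)]=1
for nm,z,m in(("mat",.004,(H>5)&(H<20)&(S>170)&(V>100)),("red",.017,((H<4)|(H>174))&(S>140))):
  ys,xs=np.nonzero(m&b); print(nm,cv2.minAreaRect((plane("wrist",np.c_[xs,ys],z,i)[:,:2]*1000).astype(np.float32)))
goto((.5934,.1303,.2),-15)
```

```text
clock 31.85 tcp [ 0.4386 -0.0614  0.2076] jaw 90.0 down [ 0.004  0.001 -1.   ] F [-0.6  0.2 -0.3] grip 0.0854
[-0.3   0.11  0.33  2.13 -0.05  0.9   1.62]
mat ((436.28094482421875, -63.18736267089844), (76.4074478149414, 47.18416976928711), 89.96186828613281)
red ((438.2370910644531, -61.971656799316406), (49.87947082519531, 22.266199111938477), 89.94698333740234)
shift mm [  6.6 191.6 155.7] turn [-1.3088e+00  1.6000e-03  6.0000e-04]
```

View pics/w18.png

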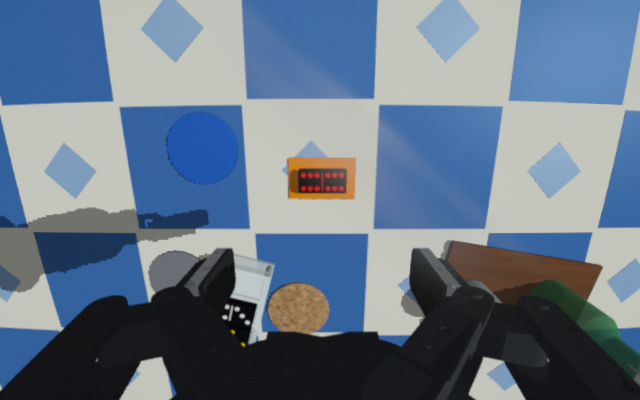

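The domino lies centred on the mat: domino (438.2,-62.0) mm, mat (436.3,-63.2) mm, angles equal. Next is the cup, turning back the long way to respect joint 7.

apply_moves(
  series="0.15 0 0 0 0.015 0.012 1;0.3 0 0 0 0.03 0.025 1;0.46 0 0 0 0.046 0.037 1;0.62 0 0 0 0.062 0.05 1;0.78 0 0 0 0.078 0.063 1;0.94 0 0 0 0.094 0.076 1;1.1 0 0 0 0.11 0.09 1;1.26 0 0 0 0.126 0.102 1;1.42 0 0 0 0.144 0.116 1;1.58 0 0 0 0.162 0.13 1;1.74 0 0 0 0.18 0.145 1;1.833 0 0 0 0.191 0.156 1",
)

```text
clock: 33.4
tcp_pos: [0.5932, 0.1305, 0.2039]
orientation: [1.399, 1.073, -1.404]
contact_force: [0.1, -0.0, -0.0]
grip_width: 0.0855
```

apply_moves(
  series="0 0 0 0 0 0 1;0 0 0 0 0 0 1",
)

```text
clock: 33.65
tcp_pos: [0.5927, 0.1286, 0.2049]
orientation: [1.397, 1.075, -1.401]
contact_force: [0.2, 0.9, -0.8]
grip_width: 0.0853
```

Run:
```python
from h import *
stat(); i=camera_info("wrist"); cv2.imwrite("pics/w19.png",grab_frame("wrist")); goto((.5934,.1303,.0262),-15)
print(proj("wrist",[(.5934,.1303,.066)],i))
```

```text
clock 33.65 tcp [0.5927 0.1286 0.2049] jaw -15.0 down [-0.002 -0.001 -1.   ] F [ 0.2  0.9 -0.8] grip 0.0853
[-0.71  0.43  0.52  1.78 -0.25  1.   -0.35]
shift mm [179.    0.2  -2.1] turn [0.0001 0.001  0.0011]
[[322.50708349 190.85608122]]
```

View pics/w19.png

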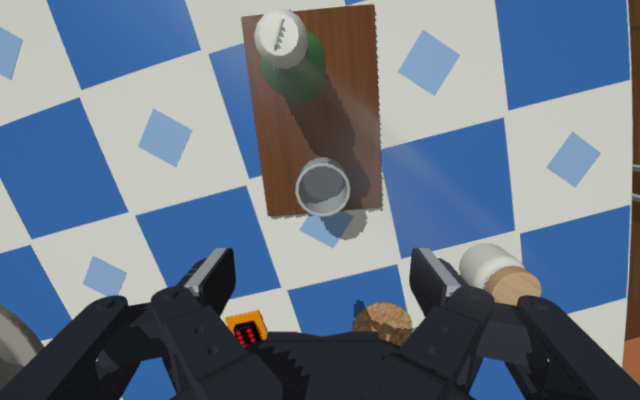

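The cup rim is at (323,187), aligned with the jaws. Descending and gripping.

apply_moves(
  series="0 0 0 0.04 0 -0.002 1;0 0 0 0.08 0 -0.002 1;0 0 0 0.12 0 -0.002 1;0 0 0 0.15 0 -0.002 1;0 0 0 0.17 0 -0.002 1;0 0 0 0.178 0 -0.002 1;0 0 0 0.178 0 -0.002 1;0 0 0 0.178 0 -0.002 0.7;0 0 0 0.178 0 -0.002 0.5;0 0 0 0.178 0 -0.002 0.4;0 0 0 0.178 0 -0.002 0.4;0 0 0 0.178 0 -0.002 0.4",
  force=30,
)

```text
clock: 35.2
tcp_pos: [0.5949, 0.1318, 0.0291]
orientation: [1.401, 1.073, -1.398]
contact_force: [-0.8, -0.4, 6.4]
grip_width: 0.0535
```

Run:
```python
from h import *
stat(); goto((.574,-.252,.12),-15)
print("grey",plane("top",[(436,213.25)],.005),"cork",plane("top",[(368,193.6)],.005))
```

```text
clock 35.20 tcp [0.5949 0.1318 0.0291] jaw -15.0 down [ 0.002  0.001 -1.   ] F [-0.8 -0.4  6.4] grip 0.0535
[-0.61  0.66  0.4   1.88 -0.39  0.68 -0.24]
shift mm [-91.3  79.4 376. ] turn [-0.0003 -0.0013 -0.0013]
grey [[ 0.57310896 -0.25394215  0.005     ]] cork [[ 0.61826897 -0.09550966  0.005     ]]
```

apply_moves(
  series="0 0 0 -0.01 0 0 0.4;0 0 0 -0.03 0 0 0.4;0 0 0 -0.06 0 0 0.4;0 0 0 -0.09 0.004 0.02 0.4;0 0 0 -0.092 0.013 0.06 0.4;0 0 0 -0.092 0.021 0.1 0.4;0 0 0 -0.092 0.03 0.14 0.4;0 0 0 -0.092 0.038 0.18 0.4;0 0 0 -0.092 0.047 0.22 0.4;0 0 0 -0.092 0.055 0.26 0.4;0 0 0 -0.092 0.063 0.3 0.4;0 0 0 -0.092 0.072 0.34 0.4",
  force=40,
)

```text
clock: 36.7
tcp_pos: [0.5756, -0.2169, 0.1213]
orientation: [1.4, 1.073, -1.399]
contact_force: [0.9, -0.0, -0.6]
grip_width: 0.0536
```

apply_moves(
  series="0 0 0 0 0.005 0.02 0.4;0 0 0 0 0.008 0.034 0.4;0 0 0 0 0.008 0.034 0.4;0 0 0 0 0.008 0.034 0.4",
)

```text
clock: 37.2
tcp_pos: [0.575, -0.2485, 0.1196]
orientation: [1.399, 1.076, -1.398]
contact_force: [-0.6, 0.5, -1.3]
grip_width: 0.0535
```

Run:
```python
from h import *
stat(); goto((.5735,-.2525,.032),-15)
cv2.imwrite("pics/w20.png",grab_frame("wrist"))
```

```text
clock 37.20 tcp [ 0.575  -0.2485  0.1196] jaw -14.9 down [-0.     0.001 -1.   ] F [-0.6  0.5 -1.3] grip 0.0535
[-0.05  0.56  0.49  1.8  -0.34  0.87  0.34]
shift mm [87.6 -0.3  4.4] turn [ 0.0018 -0.0012  0.0006]
```

View pics/w20.png

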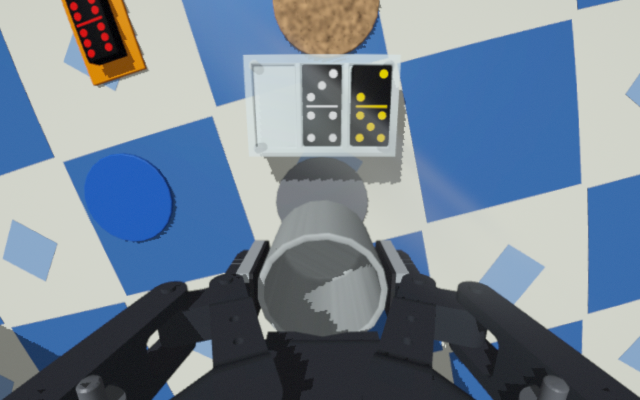

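The cup is held above the grey coaster (disc at about x 277–368). Lowering.

apply_moves(
  series="0 0 0 0.02 0 0.003 0.4;0 0 0 0.045 0 0.003 0.4;0 0 0 0.07 0 0.003 0.4;0 0 0 0.083 0 0.003 0.4;0 0 0 0.088 0 0.003 0.4;0 0 0 0.088 0 0.003 0.4;0 0 0 0.088 0 0.003 0.4",
)

```text
clock: 38.12
tcp_pos: [0.5744, -0.2536, 0.0326]
orientation: [1.4, 1.072, -1.399]
contact_force: [0.8, -0.4, -1.8]
grip_width: 0.0536
```

apply_moves(
  series="0 0 0 0.002 0 0 0.4;0 0 0 0.004 0 0 0.4;0 0 0 0.005 0 0 0.4;0 0 0 0.005 0 0 0.4",
)

```text
clock: 38.62
tcp_pos: [0.5737, -0.2533, 0.0267]
orientation: [1.399, 1.074, -1.4]
contact_force: [0.6, -0.1, -1.7]
grip_width: 0.0536
```

apply_moves(
  series="0 0 0 0.0005 0 0 0.4;0 0 0 0.001 0 0 0.4;0 0 0 0.001 0 0 0.4",
)

```text
clock: 39.0
tcp_pos: [0.5738, -0.2534, 0.0262]
orientation: [1.4, 1.074, -1.399]
contact_force: [-1.2, 0.2, 3.6]
grip_width: 0.0532
```

apply_moves(
  series="0 0 0 0.0005 0 0 0.4;0 0 0 0.0007 0 0 0.4;0 0 0 0.0007 0 0 0.4",
)

```text
clock: 39.38
tcp_pos: [0.5738, -0.2534, 0.0261]
orientation: [1.4, 1.074, -1.399]
contact_force: [-3.8, 2.6, 10.1]
grip_width: 0.0534
```

apply_moves(
  series="0 0 0 0 0 0 0.7;0 0 0 0 0 0 0.85;0 0 0 0 0 0 1;0 0 0 0 0 0 1;0 0 0 0 0 0 1;0 0 0 -0.02 0 0 1;0 0 0 -0.05 0 0 1;0 0 0 -0.09 0 0 1;0 0 0 -0.13 0 0 1;0 0 0 -0.17 0 0 1;0 0 0 -0.21 0 0 1;0 0 0 -0.21 0 0 1",
)

```text
clock: 40.88
tcp_pos: [0.5755, -0.2547, 0.2402]
orientation: [1.403, 1.067, -1.394]
contact_force: [0.5, 0.4, -0.6]
grip_width: 0.0856
```

Run:
```python
from h import *
stat(); i=camera_info("wrist"); cv2.imwrite("pics/w21.png",grab_frame("wrist")); goto((.6145,.2438,.24),-15)
```

```text
clock 40.88 tcp [ 0.5755 -0.2547  0.2402] jaw -15.1 down [ 0.008 -0.002 -1.   ] F [ 0.5  0.4 -0.6] grip 0.0856
[-0.09  0.43  0.56  1.7  -0.26  1.08  0.28]
shift mm [  -2.5  -90.4 -491. ] turn [-0.0005 -0.0003 -0.0043]
```

View pics/w21.png

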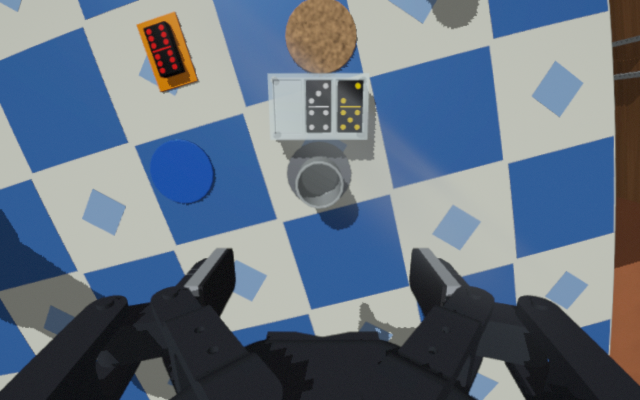

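The cup stands on the grey coaster (rim at (319,182)). Now the bottle.

apply_moves(
  series="0 0 0 0 -0.008 -0.044 1;0 0 0 0 -0.016 -0.088 1;0 0 0 0 -0.024 -0.132 1;0 0 0 0 -0.032 -0.176 1;0 0 0 0 -0.04 -0.22 1;0 0 0 0 -0.048 -0.264 1;0 0 0 0 -0.056 -0.308 1;0 0 0 0 -0.064 -0.352 1;0 0 0 0 -0.073 -0.396 1;0 0 0 0 -0.08 -0.44 1;0 0 0 0 -0.087 -0.47 1;0 0 0 0 -0.09 -0.49 1",
)

```text
clock: 42.42
tcp_pos: [0.6128, 0.245, 0.2341]
orientation: [1.397, 1.075, -1.4]
contact_force: [0.3, -0.2, 0.3]
grip_width: 0.0853
```

apply_moves(
  series="0 0 0 0 0 0 1;0 0 0 0 0 0 1;0 0 0 0 0 0 1",
)

```text
clock: 42.8
tcp_pos: [0.6141, 0.2412, 0.2353]
orientation: [1.401, 1.072, -1.402]
contact_force: [0.2, 0.3, 0.1]
grip_width: 0.0856
```

Run:
```python
from h import *
stat(); i=camera_info("wrist"); cv2.imwrite("pics/w22.png",grab_frame("wrist")); goto((.6145,.2438,.1129),-15)
print(proj("wrist",[(.6145,.2438,.166)],i))
```

```text
clock 42.80 tcp [0.6141 0.2412 0.2353] jaw -15.2 down [ 0.    -0.001 -1.   ] F [0.2 0.3 0.1] grip 0.0856
[-0.78  0.47  0.44  1.61 -0.22  1.1  -0.55]
shift mm [122.4  -0.2  -2.3] turn [-0.0025  0.0002 -0.0003]
[[321.66596081 210.68004266]]
```

View pics/w22.png

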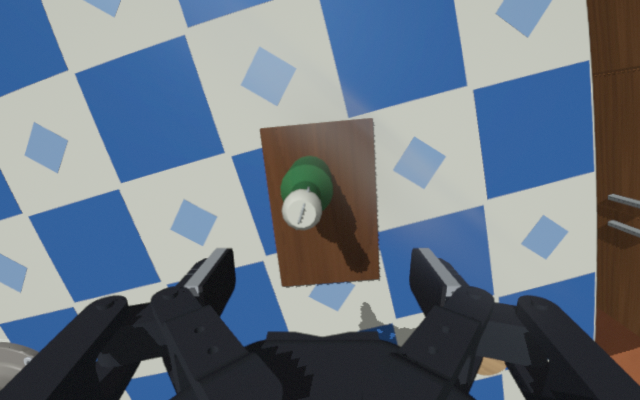

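The lid is at (302,209), about 14 mm off from where I released it. I'll measure it properly.

Run:
```python
from h import *
i=camera_info("wrist"); im=grab_frame("wrist"); hsv=cv2.cvtColor(im,cv2.COLOR_BGR2HSV);H,S,V=[a.astype(int) for a in cv2.split(hsv)]
b=np.zeros(H.shape,bool); b[180:235,278:330]=1
for c in comps(b&(S<60)&(V>110)): print(c[0],c[1],plane("wrist",[c[0]],.164,i))
m=(H>40)&(H<90)&(S>80); b[:]=0; b[145:240,270:345]=1
for c in comps(b&m): print("green",c[0],c[1])
t=grab_frame("top"); cv2.imwrite("pics/t22.png",cv2.resize(t[140:260,170:310],None,fx=4,fy=4,interpolation=cv2.INTER_CUBIC))
s=grab_frame("scene"); cv2.imwrite("pics/s22.png",cv2.resize(s[120:270,300:460],None,fx=4,fy=4,interpolation=cv2.INTER_CUBIC))
```

```text
[300.80050293 208.4450964 ] [ 282  188   39   41 1193] [[0.59949334 0.24943315 0.164     ]]
green [307.34525447 180.05158184] [ 281  157   52   53 1454]
```

View pics/s22.png

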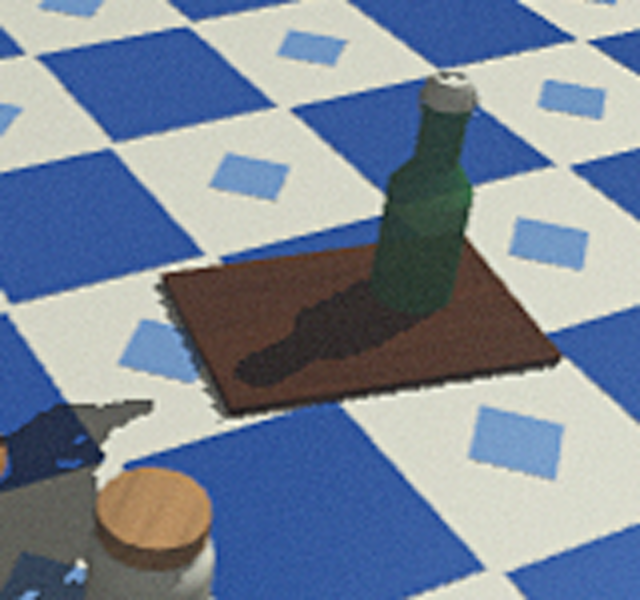

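Run:
```python
from h import *
stat(); goto((.5997,.2485,.1135),-15)
# uprightness: body axis from scene+top: bottom ellipse & lid
for n in("top","scene"): print(n,proj(n,[(.5997,.2485,.166),(.5997,.2485,.008)]))
```

```text
clock 43.00 tcp [0.6139 0.2426 0.2352] jaw -15.1 down [ 0.  0. -1.] F [ 0.4 -0.1  0.2] grip 0.0857
[-0.78  0.48  0.44  1.61 -0.22  1.1  -0.55]
shift mm [121.7 -15.2  -2.1] turn [-0.0012 -0.     -0.0001]
top [[196.52234217 194.98847459]
 [221.26488624 200.53283855]]
scene [[414.21758833 138.67623993]
 [403.54035144 191.95412403]]
```

View pics/t22.png

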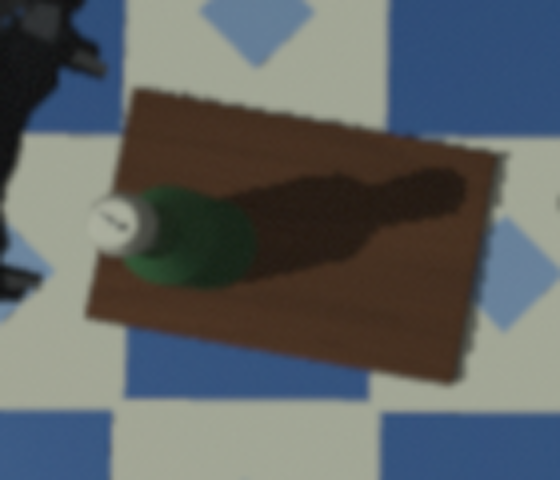

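The two views agree (top (198,196), scene (412.5,139)): the bottle is upright at about (0.599,0.247). Centring and gripping.

apply_moves(
  series="0 0 0 0 -0.015 -0.0015 1;0 0 0 0.03 -0.0155 -0.0015 1;0 0 0 0.06 -0.0155 -0.0015 1;0 0 0 0.09 -0.0155 -0.0015 1;0 0 0 0.11 -0.0155 -0.0015 1;0 0 0 0.12 -0.0155 -0.0015 1;0 0 0 0.12 -0.0155 -0.0015 1;0 0 0 0.12 -0.0155 -0.0015 1",
)

```text
clock: 44.0
tcp_pos: [0.5999, 0.249, 0.1162]
orientation: [1.401, 1.073, -1.398]
contact_force: [0.5, -0.0, 1.2]
grip_width: 0.0854
```

Run:
```python
from h import *
stat();  cv2.imwrite("pics/w23.png",grab_frame("wrist"))
```

```text
clock 44.00 tcp [0.5999 0.249  0.1162] jaw -15.0 down [ 0.002  0.001 -1.   ] F [ 0.5 -0.   1.2] grip 0.0854
[-0.77  0.58  0.39  1.74 -0.28  0.87 -0.52]
```

View pics/w23.png

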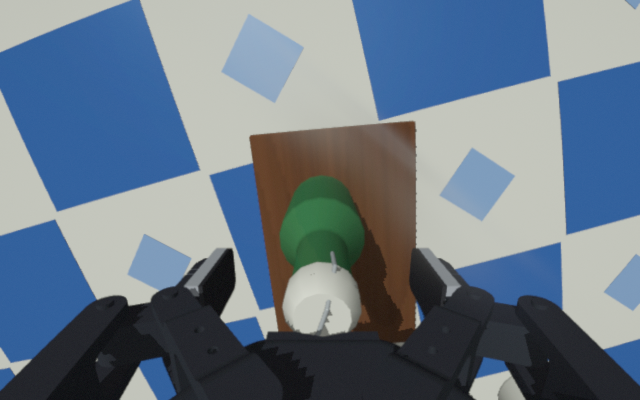

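Lid centred between the jaws at x=322. Closing.

apply_moves(
  series="0 0 0 0.003 0 0.001 1;0 0 0 0.003 0 0.001 0.7;0 0 0 0.003 0 0.001 0.5;0 0 0 0.003 0 0.001 0.3;0 0 0 0.003 0 0.001 0.1;0 0 0 0.003 0 0.001 0.1;0 0 0 0.003 0 0.001 0.1;0 0 0 0.003 0 0.001 0.1;0 0 0 0.003 0 0.001 0.1",
  force=40,
)

```text
clock: 45.18
tcp_pos: [0.5992, 0.2478, 0.1123]
orientation: [1.4, 1.073, -1.399]
contact_force: [1.1, -0.5, 1.5]
grip_width: 0.0276
```

Run:
```python
from h import *
stat(); goto((.6188,-.0945,.21),-15); cv2.imwrite("pics/w24.png",grab_frame("wrist"))
```

```text
clock 45.17 tcp [0.5992 0.2478 0.1123] jaw -15.0 down [ 0.001  0.    -1.   ] F [ 1.1 -0.5  1.5] grip 0.0276
[-0.77  0.59  0.39  1.74 -0.28  0.87 -0.51]
shift mm [-97.8 107.7 325.5] turn [-0.0002 -0.0003 -0.0005]
```

View pics/w24.png

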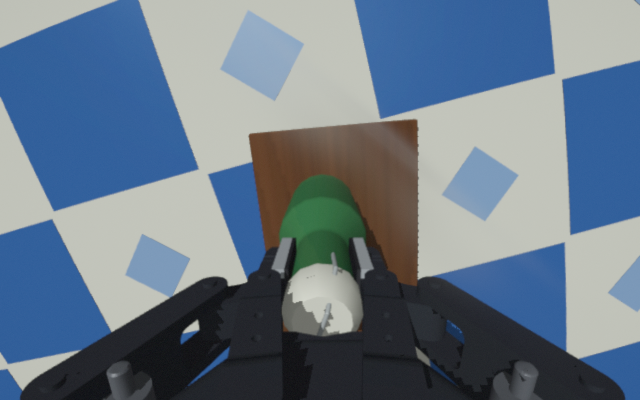

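Gripped at 27.6 mm. Lifting and carrying back to the cork coaster.

apply_moves(
  series="0 0 0 -0.01 0 0 0.1;0 0 0 -0.03 0 0 0.1;0 0 0 -0.055 0 0 0.1;0 0 0 -0.08 0.006 0.02 0.1;0 0 0 -0.095 0.018 0.055 0.1;0 0 0 -0.098 0.03 0.09 0.1;0 0 0 -0.098 0.042 0.125 0.1;0 0 0 -0.098 0.053 0.16 0.1;0 0 0 -0.098 0.065 0.195 0.1;0 0 0 -0.098 0.076 0.23 0.1;0 0 0 -0.098 0.088 0.265 0.1;0 0 0 -0.098 0.098 0.295 0.1",
  force=60,
)

```text
clock: 46.72
tcp_pos: [0.617, -0.0642, 0.2114]
orientation: [1.401, 1.073, -1.4]
contact_force: [-0.6, -0.0, -2.4]
grip_width: 0.0272
```

apply_moves(
  series="0 0 0 0 0.006 0.018 0.1;0 0 0 0 0.01 0.03 0.1;0 0 0 0 0.01 0.03 0.1;0 0 0 0 0.01 0.03 0.1",
)

```text
clock: 47.22
tcp_pos: [0.6192, -0.0924, 0.2099]
orientation: [1.399, 1.076, -1.398]
contact_force: [-0.1, -0.9, -2.2]
grip_width: 0.0274
```

Run:
```python
from h import *
stat(); goto((.6188,-.0945,.115),-15); cv2.imwrite("pics/w25.png",grab_frame("wrist"))
```

```text
clock 47.23 tcp [ 0.6192 -0.0924  0.2099] jaw -14.9 down [-0.     0.001 -1.   ] F [-0.1 -0.9 -2.2] grip 0.0274
[-0.32  0.45  0.5   1.73 -0.25  1.03  0.01]
shift mm [94.9  0.2  2.2] turn [ 0.0016 -0.0008  0.0006]
```

View pics/w25.png

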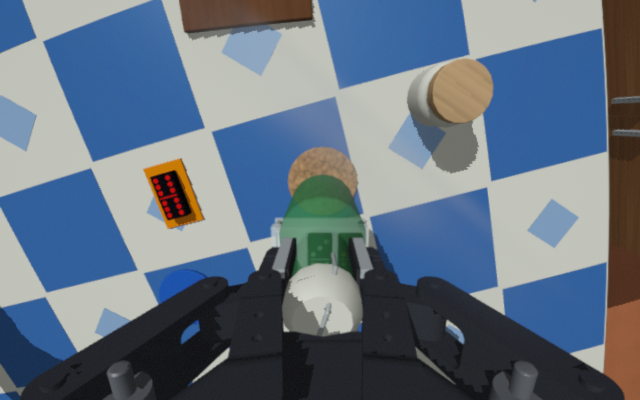

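The bottle is over the cork coaster (disc centred at x≈322). Lowering.

apply_moves(
  series="0 0 0 0.02 0 0.001 0.1;0 0 0 0.045 0 0.001 0.1;0 0 0 0.07 0 0.001 0.1;0 0 0 0.085 0 0.001 0.1;0 0 0 0.093 0 0.001 0.1;0 0 0 0.095 0 0.001 0.1;0 0 0 0.095 0 0.001 0.1;0 0 0 0.095 0 0.001 0.1",
)

```text
clock: 48.28
tcp_pos: [0.6193, -0.0951, 0.1158]
orientation: [1.4, 1.073, -1.398]
contact_force: [-0.4, -0.1, -2.6]
grip_width: 0.0271
```

apply_moves(
  series="0 0 0 0.002 0 0 0.1;0 0 0 0.004 0 0 0.1;0 0 0 0.0045 0 0 0.1;0 0 0 0.0045 0 0 0.1",
)

```text
clock: 48.78
tcp_pos: [0.6187, -0.0951, 0.1105]
orientation: [1.4, 1.074, -1.4]
contact_force: [-0.7, 0.2, -3.2]
grip_width: 0.0269
```

apply_moves(
  series="0 0 0 0.0005 0 0 0.1;0 0 0 0.001 0 0 0.1;0 0 0 0.001 0 0 0.1",
)

```text
clock: 49.15
tcp_pos: [0.6187, -0.0951, 0.1095]
orientation: [1.4, 1.074, -1.4]
contact_force: [-0.3, -0.3, -2.3]
grip_width: 0.0271
```

apply_moves(
  series="0 0 0 0.0003 0 0 0.1;0 0 0 0.0005 0 0 0.1;0 0 0 0.0005 0 0 0.1",
)

```text
clock: 49.52
tcp_pos: [0.6189, -0.0951, 0.1093]
orientation: [1.4, 1.074, -1.399]
contact_force: [-0.6, 1.4, 0.8]
grip_width: 0.0274
```

Light contact. Lowering the grip force, then opening in small steps and checking before I rise.

apply_moves(
  series="0 0 0 0 0 0 0.3;0 0 0 0 0 0 0.34;0 0 0 0 0 0 0.37;0 0 0 0 0 0 0.4;0 0 0 0 0 0 0.45;0 0 0 0 0 0 0.55;0 0 0 0 0 0 0.65;0 0 0 0 0 0 0.75;0 0 0 0 0 0 0.75",
  force=20,
)

```text
clock: 50.65
tcp_pos: [0.6188, -0.0951, 0.1091]
orientation: [1.4, 1.074, -1.4]
contact_force: [-0.2, 0.2, 0.1]
grip_width: 0.0637
```

Run:
```python
from h import *
stat(); cv2.imwrite("pics/w26.png",grab_frame("wrist"))
```

```text
clock 50.65 tcp [ 0.6188 -0.0951  0.1091] jaw -15.0 down [-0.  0. -1.] F [-0.2  0.2  0.1] grip 0.0637
[-0.27  0.57  0.45  1.8  -0.32  0.84  0.07]
```

View pics/w26.png

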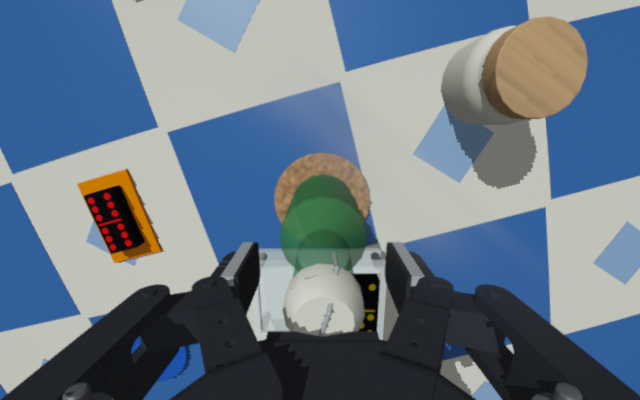

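The bottle hasn't moved (lid at x=323) and both jaws are clear of it. Rising and checking the end state.

apply_moves(
  series="0 0 0 -0.01 0 0 0.75;0 0 0 -0.03 0 0 0.75;0 0 0 -0.06 0 0 0.75;0 0 0 -0.09 0 0 0.75;0 0 0 -0.12 0 0 0.75;0 0 0 -0.16 0 0 1;0 0 0 -0.19 0 0 1;0 0 0 -0.2 0 0 1;0 0 0 -0.2 0 0 1;0 0 0 -0.2 0 0 1",
)

```text
clock: 51.95
tcp_pos: [0.618, -0.0948, 0.3078]
orientation: [1.398, 1.075, -1.401]
contact_force: [0.6, 0.3, 0.1]
grip_width: 0.0855
```

Run:
```python
from h import *
stat(); i=camera_info("wrist"); im=grab_frame("wrist"); cv2.imwrite("pics/w27.png",im)
import pickle; pickle.dump(i,open("w27.pkl","wb"))
cv2.imwrite("pics/w27z.png",cv2.resize(im[80:310,150:430],None,fx=2.6,fy=2.6,interpolation=cv2.INTER_CUBIC))
cv2.imwrite("pics/s27.png",cv2.resize(grab_frame("scene")[160:290,180:370],None,fx=4,fy=4,interpolation=cv2.INTER_CUBIC))
print(proj("wrist",[(.6188,-.0951,.163),(.5738,-.2534,.063),(.574,-.2525,.005),(.6188,-.0945,.005),(.596,-.172,.044)],i))
print(proj("scene",[(.6188,-.0951,.163),(.6188,-.0951,.005),(.5738,-.2534,.063)]))
```

```text
clock 51.95 tcp [ 0.618  -0.0948  0.3078] jaw -15.0 down [-0.002  0.    -1.   ] F [0.6 0.3 0.1] grip 0.0855
[-0.35  0.37  0.54  1.61 -0.2   1.22 -0.03]
[[323.1697027  191.5241969 ]
 [321.33515941 284.55986029]
 [321.47280859 265.72515854]
 [322.92985728 167.68396709]
 [321.5855797  226.56298111]]
[[280.25140123 175.83133995]
 [283.04281845 233.06781637]
 [204.7241898  219.98195589]]
```

View pics/w27z.png

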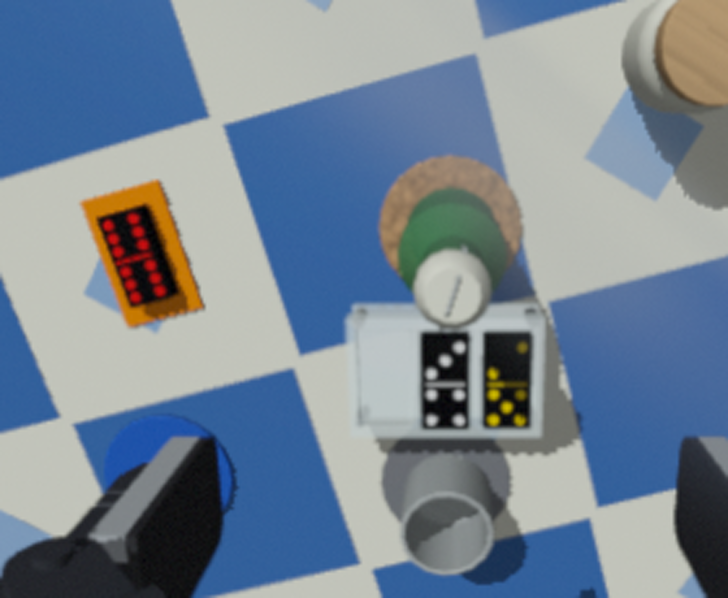

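View pics/s27.png

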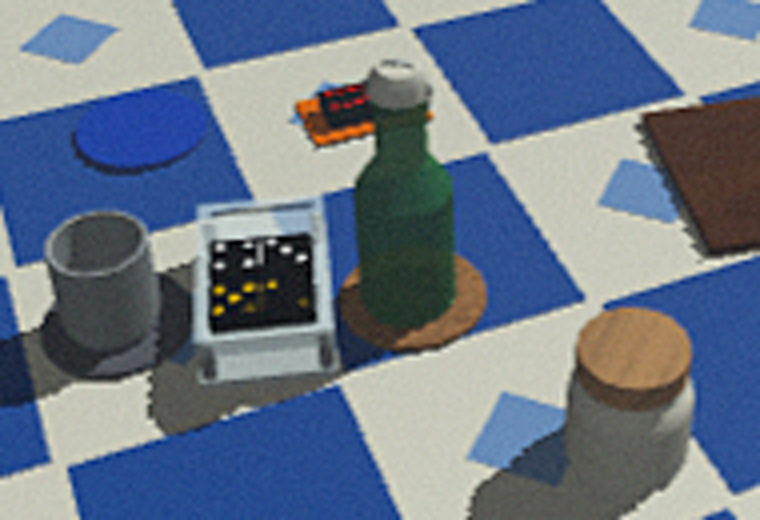

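Measured and predicted pixels agree to about 1 px: lid (324,190) vs (323,191.5), cup rim (322,285) vs (321,284.6), cork (323.5,167), grey (322,265). White, yellow and the jar look unmoved. Handing in.

```bash
python3 -c "
from bench import *
print(hand_in())"
```

```text
the job is handed in; nothing more can be done
None
```

I finished the task and handed it in at about 52 s of the 136 s limit; no verdict was reported. I set the bottle and cup on the board, lifted the red domino straight up and laid it on the mat. Then I put the cup back on the grey coaster and the bottle on the cork one.

- **Domino:** right after release it measured about 2 mm from the mat's middle (one wrist view), with its length aligned to within 0.1°. The final pictures show it still there, face up.
- **Cup and bottle:** in the last wrist view both were within about 1 px of where I aimed, which puts them a few mm at most from their coaster centres. Both look upright in the scene view.
- **Neighbours and jar:** by eye, the white and yellow dominoes and the sugar jar look unmoved, but I did not measure them against their starting positions.

**What disagreed:** when I came back for the bottle, it stood about 15 mm from where I had released it on the board. It was upright and still well inside the allowed area, and I don't know why it moved. I measured it again before gripping, and for the final release I set it down more lightly and opened the fingers in small steps. It did not move that time.

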